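# Put the gauge plate away and screw its canister shut

### The job

Slide the taller steel gauge plate up out of the slotted rack and stand it upright in the bench canister, in the slot between the two ribs, lowering it all the way to the bottom before you let go. Then swing the hinged lid over until it is fully shut, and only then screw its cap clockwise (about a quarter turn) to the stop. Leave the short plate in the rack and do not disturb the bottle or the wrench.

Things in the scene. Friction and masses are not known exactly. Their poses are not given: they have to be found in the camera images.
- can: Grey round canister fixed to the bench: outer diameter 110 mm, inner 102 mm, rim 95 mm high. Origin at the centre of its underside, z up, +x towards the lid's hinge (roughly away from the robot). Inner floor at z = 6 mm. Inside, two ribs run along x, 84 mm long, 5 mm thick, tops at z = 46 mm, leaving a slot 16 mm wide between them along y = 0.
- can_slot (a point): Middle of the slot's floor in the canister (6 mm above the bench); axes as can.
- can_hinge (a point): Middle of the lid's hinge line, at the rim (95 mm above the bench), 60 mm from the canister's axis; the hinge line runs along this point's y. Axes as can.
- lid (a joint): Lid angle, rad: 0 is fully shut (level on the rim), about 2 is swung back past upright, 2.25 is its stop. The hinge is stiff: the lid stays where it is left; about 3 N at the tab moves it. Steel disc 114 mm across and 6 mm thick, its centre 60 mm from the hinge.
- lid_tab (a point): Grip point in the middle of the straight tab on the lid's edge farthest from the hinge, 138 mm from the hinge line, 7 mm above the lid's underside. Tab: 12 mm thick along y (parallel to the hinge line), 14 mm high, 36 mm long. Turns with the lid; point x points along the lid to the hinge, z to the lid's top side.
- cap (a joint): Turn of the screw cap on the lid, rad: 0 is loose, grows clockwise seen from above the shut lid, stop (tight) at 1.6.
- cap_grip (a point): Middle of the upright grip bar on the black round cap (96 mm across, 14 mm high, captive on top of the lid, coaxial). Bar: 70 mm long (point x), 14 mm thick (y), 26 mm high; the point is 16 mm above the cap's face, 10 mm below the bar's top; with the lid shut, on the canister's axis 131 mm above the bench. At turn 0 the bar lies along the canister's x.
- rack: Aluminium slotted rack fixed to the bench, 90 x 150 x 32 mm. Origin at the centre of its underside. Three slots along its x, 63 mm long, 9 mm wide, 25 mm deep, at y = -50, 0 and 50 mm.
- plate: The taller steel gauge plate, standing in one slot of the rack: 60 mm wide (x), 6 mm thick (y), 76 mm high (z), about 0.2 kg. Origin at the middle of its lower edge, which starts 7 mm above the bench; its top edge stands 51 mm above the rack.
- short_plate: The shorter steel plate in another slot of the rack: 60 x 6 x 52 mm, origin at the middle of its lower edge. Leave it where it is.
- bottle: Loose grey bottle, 60 mm diameter, 150 mm high, origin under its centre. Bystander.
- wrench: Loose wrench lying flat on the bench nearer the robot, origin on the bench under its middle. Bystander.
There are look-alikes about, which are no part of the job. Leave any turquoise look-alike of the can alone. What is shaped like the plate but turquoise is not meant.

How it is judged:
By the outcome, as a careful person would: the job done as asked, in the order asked, and still so for the second after the job is handed in, with the robot touching nothing.
It also fails if it takes over 72 s, if anything falls off the work surface, if the arm or the gripper's body presses on something with over 40 N, if the wrist force passes 120 N, or if a joint passes its speed limit or range.

### The arm

A 6-joint arm with a two-finger parallel gripper is mounted at the origin on the work surface. World frame = base frame: x ahead of the robot, y to its left, z up, the work surface at z = 0. Lengths are in m, angles in rad, forces in N, time in s.
With the tool pointing down it reaches from about 0.35 to 0.975 m from the base axis. Payload 4.9 kg.
Tool frame: the origin (TCP) lies midway between the tips of the shut fingers; the grasp point (between the pads) lies behind it (manip.grasp_offset is the y of the grasp point in the tool frame, in m); y points along the fingers, z is the direction in which the jaws open and shut, and the axes are right-handed (so a half turn about y gives the same grasp; the last joint's range is limited). The gripper opens to 85 mm and grips with 20 to 120 N. Pads are 22 mm wide; open, the fingers measure 114 mm over their backs; the gripper's body (76 mm by 85 mm) begins 54 mm behind the grasp point. The pads swing forward as they close: fully open they stand 13 mm farther back than shut.
Start: joints at [-1.428, 0.053, 1.613, -0, 1.476, -0.119], TCP at [0.162, -0.604, 0.207] pointing down, gripper open.
Joint ranges: [-3.01, 3.01], [-1.01, 2.22], [0.06, 2.58], [-1.02, 4.17], [0.09, 2.62], [-3.14, 3.14]. Speed limits (rad/s): [2.57, 2.57, 3.14, 3.14, 3.14, 3.14].

### API

Orientations are given as a unit quaternion [w, x, y, z].
In Python, from plant import manip gives the robot as it stands. The module is installed in compiled form; this text tells all that it offers.
- The arm moves only by the shell command python3 -m jog 'ROWS'. ROWS is a JSON object of lists of equal length, an entry for each row: "offset": the shift along the world's x, y, z in units of 50 mm (1.0 is 50 mm), a list of three; "angular": the turn, a rotation vector about the world's x, y, z in units of 6 degrees (1.0 is 6 degrees), a list of three; "jaw": the finger opening in mm, from 0 to 85.4. In form: {"offset": [[tx, ty, tz], ...], "angular": [[ax, ay, az], ...], "jaw": [jaw, ...]}. A call has 1 to 12 rows; each row shifts and turns the commanded pose from where the row before left it; what a row does not reach is not made up. A row lasts 1/10 s, in which the tool goes at most 50 mm and 8.59 degrees, less where a joint would pass 70% of its speed; a pose out of reach is approached as far as the arm can. A call is refused whole if a number of a shift passes 1 or a number of a turn 1, either way. A call with a gripper value outside its range is refused whole. The fingers move at their own pace and stop on an object; the grip force is fixed at half the most. Time passes only in rows, so rows that do not move let the fingers close. It gives the time, the measured TCP pose, the force and the opening at its end, in the units of the state.
- manip.state(): the state, without advancing time (a new reading comes with each control period).
- manip.grab_frame(name): name is "side" or "top" or "wrist"; returns the picture (420x560x3 uint8, blue, green, red); there is no depth.
- manip.camera_model(name): a dict with "fx", "fy", "cx", "cy" (pixels), "rvec" (rotation vector, rad) and "tvec" (3), from world to camera coordinates, as OpenCV has them; the wrist camera has in their place "mount" (4x4, takes a point from camera to tool coordinates, whose origin is the TCP and whose axes are the tool frame's). Camera axes: x right, y down, z forward; pixel columns grow to the right and rows downward; lengths in m; the calibration is good to about 2 mm. A picture is of the moment at which its call begins: read the wrist's pose just before it. camera_model takes no time and is no camera call.
- manip.job_done(): hands the job in, once; it reports no verdict.
The state is a dict: "time": time; "joint_pos": joint angles; "joint_vel": joint speeds; "joint_efforts": joint torques, N m; "tool_pos": TCP position; "tool_rot": TCP orientation; "contact_force": force on the tool from outside, world axes, zero at the start; "ft_torque": the same for the moment, N m; "gripper_width": opening from 0.0 (shut) to 1.0 (fully open).
Only numpy, scipy, OpenCV 4.12 (cv2) and the standard library are available. Lean on these libraries where they do the work, as an engineer would, in place of code of your own. Each camera call takes 0.05 s, during which the arm holds its last target.

## Working session

There is one attempt and no reset: what is moved stays moved. The work goes in short steps, Python scripts to look and compute and a shell command to move; the robot and the scene stay as the last step left them, time stands still between calls to the robot, and variables do not carry over. Pictures are saved under pics/ and viewed, and the job is handed in when it is done.

```bash
mkdir -p pics; ls; python3 - <<'E'
from plant import manip
import cv2
s=manip.state()
for k,v in s.items(): print(k,v)
print(manip.grasp_offset)
for n in ("side","top","wrist"):
    print(n,manip.camera_model(n))
    cv2.imwrite(f"pics/{n}0.png",manip.grab_frame(n))
E
```

```text
pics
time 0.0
joint_pos [-1.42795873e+00  5.33660993e-02  1.61430040e+00  6.86613269e-06
  1.47598627e+00 -1.19009325e-01]
joint_vel [ 0.00124455  0.0004748  -0.00067936  0.002525   -0.00038039 -0.00021282]
joint_efforts [-2.57844498e-03 -3.93696249e+01 -3.70175493e+01 -4.14195811e-04
  7.14401656e-03  1.53314852e-05]
tool_pos [ 0.16169106 -0.60302698  0.20555351]
tool_rot [ 0.09230608 -0.0923186   0.70178319 -0.70032651]
contact_force [-0.39636607 -0.2253823   0.13701133]
ft_torque [ 0.00467588 -0.00216112 -0.02478547]
gripper_width 1.0014739698812738
-0.0187
side {'fx': 419.23470965951986, 'fy': 419.23470965951986, 'cx': 284.6316505542306, 'cy': 205.89592312378628, 'rvec': array([ 0.79647414, -2.69151966,  0.9580245 ]), 'tvec': array([0.48051973, 0.31972863, 0.74405455])}
top {'fx': 478.05114747739043, 'fy': 478.05114747739043, 'cx': 278.559927947439, 'cy': 206.41185564674348, 'rvec': array([ 2.15153052, -2.15826817,  0.1509688 ]), 'tvec': array([-0.01488642,  0.59714235,  1.25764804])}
wrist {'fx': 321.26182714959947, 'fy': 321.26182714959947, 'cx': 274.184911494121, 'cy': 209.18899131772665, 'mount': array([[ 5.71708340e-05,  9.55478938e-01,  2.95059310e-01,
        -7.46244689e-02],
       [-7.64704731e-04, -2.95059183e-01,  9.55478673e-01,
        -1.67061154e-01],
       [ 9.99999706e-01, -2.80258763e-04,  7.13790485e-04,
        -7.57122848e-04],
       [ 0.00000000e+00,  0.00000000e+00,  0.00000000e+00,
         1.00000000e+00]])}
```

View pics/side0.png

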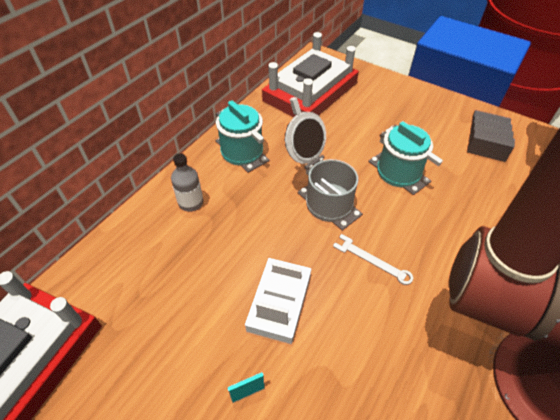

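View pics/top0.png

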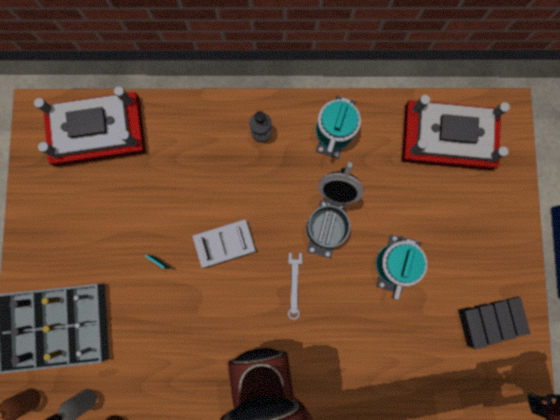

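View pics/wrist0.png

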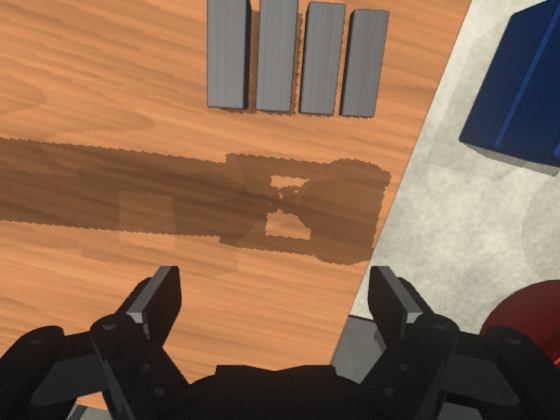

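The side view shows the grey can at about (332,192), its lid open at (306,138), and the rack at (280,300) with plates at (285,270) and (272,315). In the top view the can is at (328,228) and the rack at (224,243). I'll zoom in and measure.

```bash
cat > h.py <<'E'
import numpy as np, cv2
from plant import manip
from scipy.spatial.transform import Rotation as R
def cam(n,state=None):
    m=manip.camera_model(n)
    K=np.array([[m['fx'],0,m['cx']],[0,m['fy'],m['cy']],[0,0,1]])
    if 'rvec' in m:
        Rm=cv2.Rodrigues(m['rvec'])[0]; return K,Rm,m['tvec']
    s=state or manip.state()
    q=s['tool_rot']; Rt=R.from_quat([q[1],q[2],q[3],q[0]]).as_matrix()
    T=np.eye(4);T[:3,:3]=Rt;T[:3,3]=s['tool_pos']
    W=np.linalg.inv(T@m['mount']); return K,W[:3,:3],W[:3,3]
def plane(c,uv,z):
    K,Rm,t=c; o=-Rm.T@t; d=Rm.T@np.linalg.inv(K)@np.array([uv[0],uv[1],1.])
    return o+d*(z-o[2])/d[2]
def proj(c,p):
    K,Rm,t=c; q=K@(Rm@np.asarray(p,float)+t); return q[:2]/q[2]
def tri(c1,u1,c2,u2):
    A=[];B=[]
    for (K,Rm,t),uv in((c1,u1),(c2,u2)):
        d=Rm.T@np.linalg.inv(K)@np.array([uv[0],uv[1],1.]);d/=np.linalg.norm(d);o=-Rm.T@t
        M=np.eye(3)-np.outer(d,d);A.append(M);B.append(M@o)
    A=np.vstack(A);B=np.hstack(B);return np.linalg.lstsq(A,B,rcond=None)[0]
def crop(src,dst,x0,y0,w,h,f):
    im=cv2.imread(src)[y0:y0+h,x0:x0+w]; cv2.imwrite(dst,cv2.resize(im,None,fx=f,fy=f,interpolation=cv2.INTER_CUBIC))
E
python3 - <<'E'
from h import *
crop('pics/top0.png','pics/top0a.png',185,155,200,120,4)
crop('pics/side0.png','pics/side0a.png',230,90,160,120,5)
crop('pics/side0.png','pics/side0b.png',230,240,160,110,5)
c=cam('top')
for uv in((224,243),(328,228),(207,248)): print(plane(c,uv,0.03))
E
```

```text
[0.49894609 0.13118568 0.03      ]
[ 0.53881117 -0.15113583  0.03      ]
[0.48559936 0.1769295  0.03      ]
```

View pics/top0a.png

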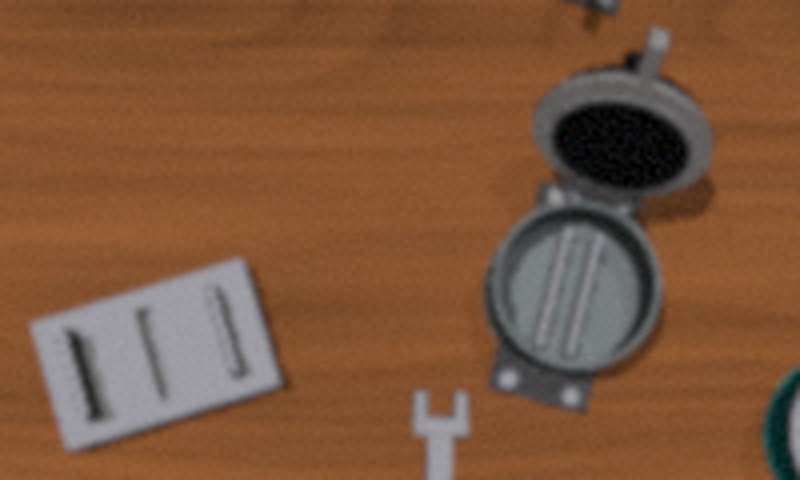

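View pics/side0a.png

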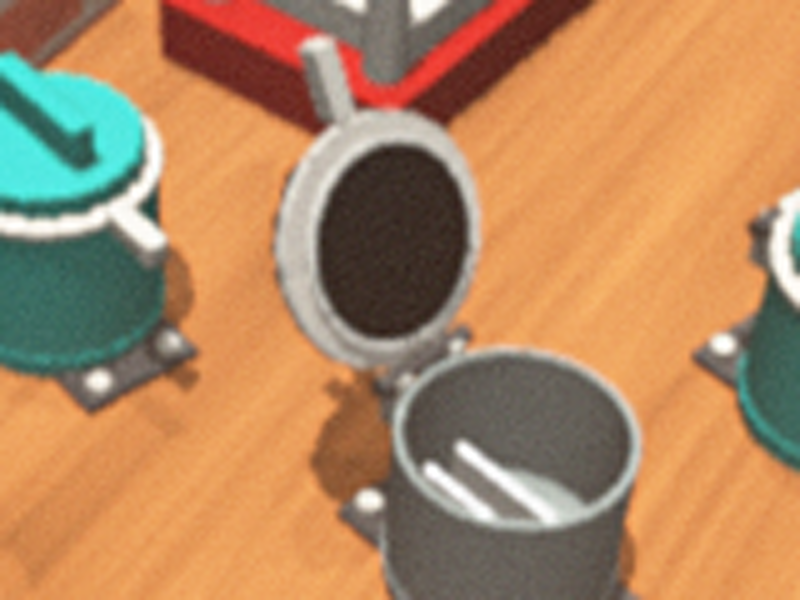

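View pics/side0b.png

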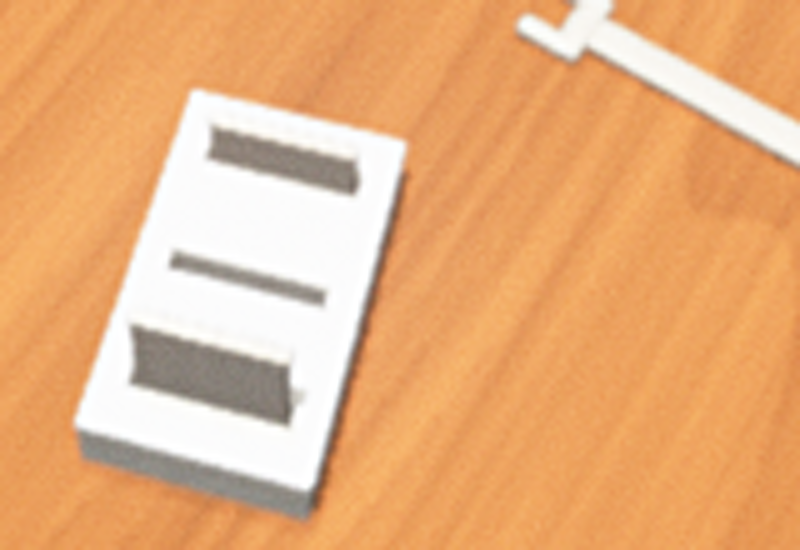

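The top crop shows the rack corners, the can rim and the ribs. The side crop shows the taller plate in the slot farthest left (+y), with its top edge at crop (133,325)–(293,355).

```bash
python3 - <<'E'
from h import *
ct,cs=cam('top'),cam('side')
T=lambda u,v:(185+(u+.5)/4-.5,155+(v+.5)/4-.5)
A=lambda u,v:(230+(u+.5)/5-.5,90+(v+.5)/5-.5)
B=lambda u,v:(230+(u+.5)/5-.5,240+(v+.5)/5-.5)
np.set_printoptions(precision=4,suppress=True)
rt=np.array([plane(ct,T(*p),.032) for p in((30,323),(242,258),(286,384),(68,450))])
rs=np.array([plane(cs,B(*p),.032) for p in((78,430),(193,90),(406,143),(312,492))])
print('rack',rt,rt.mean(0),'\n',rs,rs.mean(0))
def ang(a,b): d=b-a; return np.degrees(np.arctan2(d[1],d[0]))
for r in(rt,rs): print([np.linalg.norm(r[i]-r[(i+1)%4])for i in range(4)],ang(r[0],r[1]),ang(r[3],r[2]),ang(r[3],r[0]),ang(r[2],r[1]))
p=[plane(cs,B(*q),.083) for q in((133,325),(293,355))]
print('plate top side',p,np.mean(p,0),ang(p[1],p[0]),np.linalg.norm(p[0]-p[1]))
print('can rim top',plane(ct,T(576,288),.095),'side',plane(cs,A(516,438),.095))
print('diam',np.linalg.norm(plane(ct,T(487,288),.095)-plane(ct,T(662,288),.095)),np.linalg.norm(plane(cs,A(395,438),.095)-plane(cs,A(638,438),.095)))
r1=[plane(ct,T(*q),.046) for q in((541,347),(570,228))];r2=[plane(ct,T(*q),.046) for q in((571,355),(601,235))]
print('ribs',np.mean(r1+r2,0),ang(*r1),ang(*r2),np.linalg.norm(r1[0]-r1[1]),np.mean(r1,0)-np.mean(r2,0))
print('tab tip',tri(ct,T(658,33),cs,A(318,42)))
b=[plane(ct,T(*q),.0) for q in((508,380),(570,396),(553,195),(628,206))]
print('bolts',b)
E
```

```text
rack [[0.5197 0.2174 0.032 ]
 [0.5635 0.0743 0.032 ]
 [0.478  0.0441 0.032 ]
 [0.4344 0.1902 0.032 ]] [0.4989 0.1315 0.032 ] 
 [[0.5175 0.2189 0.032 ]
 [0.5642 0.0742 0.032 ]
 [0.4777 0.0478 0.032 ]
 [0.4326 0.1917 0.032 ]] [0.498  0.1332 0.032 ]
[np.float64(0.14969586277831032), np.float64(0.09067579519991563), np.float64(0.15245820847509978), np.float64(0.08958631843814581)] -72.98301220656455 -73.36468593003517 17.68869484063186 19.42463765073165
[np.float64(0.15202986765060314), np.float64(0.09047982953331003), np.float64(0.1508811023642534), np.float64(0.08910730484223331)] -72.0865761496476 -72.6037440026711 17.74809539700905 17.01922674993188
plate top side [array([0.5088, 0.1926, 0.083 ]), array([0.455 , 0.1712, 0.083 ])] [0.4819 0.1819 0.083 ] 21.688446603308723 0.05786672107120917
can rim top [ 0.5366 -0.1457  0.095 ] side [ 0.5384 -0.1436  0.095 ]
diam 0.11318775248090832 0.10748866446754374
ribs [ 0.5391 -0.1476  0.046 ] -14.536117911430008 -14.996088527018538 0.08283886391489714 [0.0051 0.0204 0.    ]
tab tip [ 0.6728 -0.1827  0.2268]
bolts [array([ 0.4816, -0.1081,  0.    ]), array([ 0.4704, -0.1508,  0.    ]), array([ 0.6107, -0.1413,  0.    ]), array([ 0.6028, -0.1937,  0.    ])]
```

```bash
python3 - <<'E'
from h import *
s=manip.state();q=s['tool_rot'];M=R.from_quat([q[1],q[2],q[3],q[0]]).as_matrix()
np.set_printoptions(precision=4,suppress=True);print(M)
print('x yaw',np.degrees(np.arctan2(M[1,0],M[0,0])),'z yaw',np.degrees(np.arctan2(M[1,2],M[0,2])))
E
```

```text
[[-0.9659 -0.0002  0.2588]
 [-0.2588  0.0016 -0.9659]
 [-0.0002 -1.     -0.0016]]
x yaw -165.00249850882471 z yaw -75.00248041680847
```

```bash
python3 -m jog '{"offset":[[0.3,0.6,0.3],[0.32,0.78,0.3],[0.32,0.78,0.3],[0.32,0.78,0.3],[0.32,0.78,0.3],[0.32,0.78,0.3],[0.32,0.78,0],[0.32,0.78,0],[0.32,0.78,0],[0.32,0.78,0],[0.32,0.78,0],[0.32,0.78,0]],"angular":[[0,0,0.42],[0,0,0],[0,0,0],[0,0,0],[0,0,0],[0,0,0],[0,0,0],[0,0,0],[0,0,0],[0,0,0],[0,0,0],[0,0,0]],"jaw":[85,85,85,85,85,85,85,85,85,85,85,85]}'
python3 -m jog '{"offset":[[0.32,0.78,0],[0.32,0.78,0],[0.32,0.78,0],[0.32,0.78,-0.3],[0.32,0.78,-0.3],[0.32,0.78,-0.4],[0.32,0.78,-0.4],[0.32,0.78,-0.4],[0,0,0],[0,0,0]],"angular":[[0,0,0],[0,0,0],[0,0,0],[0,0,0],[0,0,0],[0,0,0],[0,0,0],[0,0,0],[0,0,0],[0,0,0]],"jaw":[85,85,85,85,85,85,85,85,85,85]}'
cat > snap.py <<'E'
import sys,json
from h import *
tag=sys.argv[1]; s=manip.state()
json.dump({k:np.asarray(v).tolist() for k,v in s.items()},open(f'pics/{tag}.json','w'))
for n in sys.argv[2:]: cv2.imwrite(f'pics/{tag}_{n}.png',manip.grab_frame(n))
print(s['time'],s['tool_pos'],s['tool_rot'],s['joint_pos'],s['gripper_width'])
E
python3 snap.py a wrist
```

```text
time: 1.35
tool_pos: [0.3529, -0.143, 0.2966]
tool_rot: [-0.108, 0.107, -0.699, 0.699]
contact_force: [0.8, -0.4, 0.7]
gripper_width: 0.997
time: 2.35
tool_pos: [0.4801, 0.1678, 0.2055]
tool_rot: [-0.107, 0.109, -0.699, 0.699]
contact_force: [0.1, 0.2, 0.9]
gripper_width: 0.994
2.35 [0.48006336 0.16777588 0.205513  ] [-0.10730744  0.10936955 -0.69857341  0.69894106] [ 1.90036270e-01 -2.27962171e-01  1.87829714e+00 -4.15214438e-04
  1.49419087e+00  1.45322539e+00] 0.9943786127133333
```

View pics/a_wrist.png

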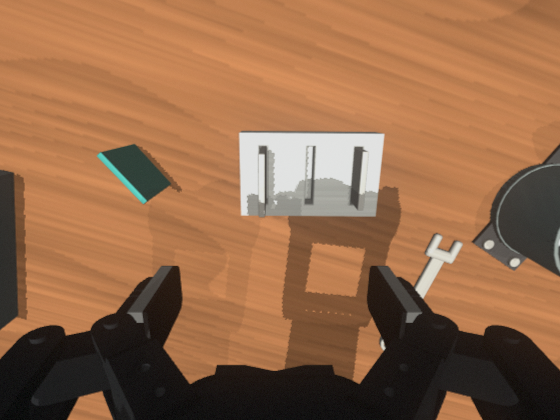

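```bash
python3 - <<'E'
from h import *
crop('pics/a_wrist.png','pics/a1.png',230,120,160,110,5)
E
```

```text
(no output)
```

View pics/a1.png

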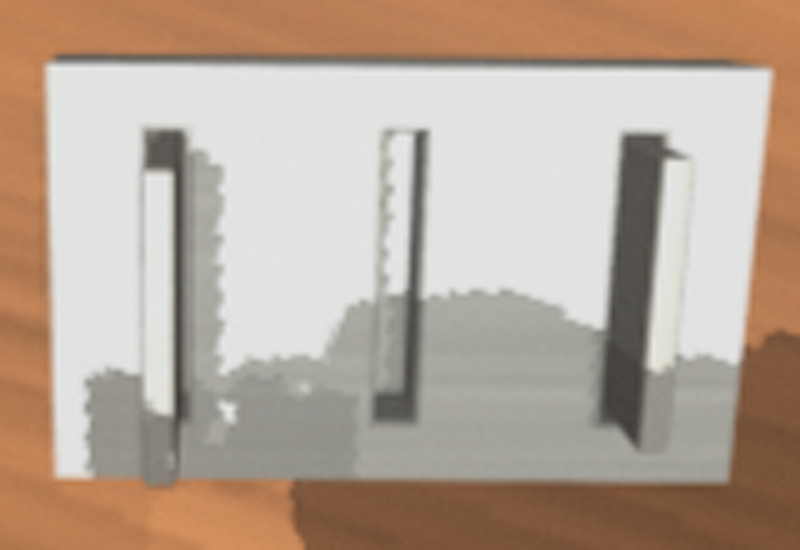

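The left plate's top strip spans crop (160,168) to (162,484). It is longer than the right plate's (about 290 px), which fits it being the taller one.

```bash
cat >> h.py <<'E'
def st(tag):
    import json; return json.load(open(f'pics/{tag}.json'))
def ang(a,b): d=np.asarray(b)-a; return np.degrees(np.arctan2(d[1],d[0]))
np.set_printoptions(precision=4,suppress=True)
E
python3 - <<'E'
from h import *
c=cam('wrist',st('a')); A=lambda u,v:(230+(u+.5)/5-.5,120+(v+.5)/5-.5)
p=[plane(c,A(*q),.083) for q in((161,168),(162,484))]
print(p,np.mean(p,0),ang(p[1],p[0]),np.linalg.norm(p[0]-p[1]))
p=[plane(c,A(*q),.059) for q in((677,157),(652,450))]
print(p,np.mean(p,0),ang(p[1],p[0]),np.linalg.norm(p[0]-p[1]))
r=[plane(c,A(*q),.032) for q in((47,62),(772,68),(728,484),(55,478))]
print(r,np.mean(r,0),ang(r[1],r[0]),ang(r[2],r[3]),np.linalg.norm(r[0]-r[1]))
E
```

```text
[array([0.5121, 0.1902, 0.083 ]), array([0.4551, 0.1726, 0.083 ])] [0.4836 0.1814 0.083 ] 17.1478593931299 0.059662916767818965
[array([0.5411, 0.0956, 0.059 ]), array([0.4844, 0.0777, 0.059 ])] [0.5128 0.0866 0.059 ] 17.518084840134474 0.059405646453979326
[array([0.5189, 0.2188, 0.032 ]), array([0.5631, 0.0756, 0.032 ]), array([0.4764, 0.0487, 0.032 ]), array([0.4323, 0.1925, 0.032 ])] [0.4976 0.1339 0.032 ] 107.15812849751633 107.06987948152037 0.14985406649449864
```

```bash
python3 -m jog '{"offset":[[0.07,0.27,-0.2],[0,0,-0.5],[0,0,-0.5],[0,0,-0.5],[0,0,-0.5],[0,0,-0.4],[0,0,-0.3],[0,0,-0.16],[0,0,0],[0,0,0]],"angular":[[0,0,-0.06],[0,0,0],[0,0,0],[0,0,0],[0,0,0],[0,0,0],[0,0,0],[0,0,0],[0,0,0],[0,0,0]],"jaw":[60,50,40,40,40,40,40,40,40,40]}'
python3 snap.py b wrist side
```

```text
time: 3.4
tool_pos: [0.4851, 0.1808, 0.055]
tool_rot: [0.106, -0.105, 0.699, -0.699]
contact_force: [0.1, -0.5, 0.7]
gripper_width: 0.468
3.4 [0.4851 0.1808 0.055 ] [ 0.106  -0.1047  0.6993 -0.6992] [ 0.2128 -0.059   1.9903 -0.      1.2084  1.4845] 0.46782711628331153
```

View pics/b_wrist.png

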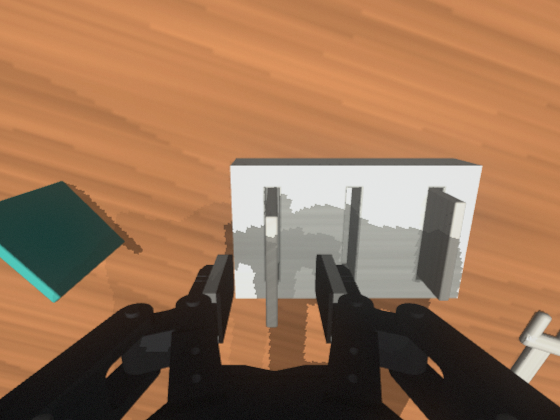

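The plate at column ~271 is centred between the pads (233 and 316). I'll lower 3 mm and close.

```bash
python3 -m jog '{"offset":[[-0.02,0.01,-0.06],[0,0,0],[0,0,0],[0,0,0],[0,0,0],[0,0,0],[0,0,0],[0,0,0]],"angular":[[0,0,0],[0,0,0],[0,0,0],[0,0,0],[0,0,0],[0,0,0],[0,0,0],[0,0,0]],"jaw":[40,0,0,0,0,0,0,0]}'
```

```text
time: 4.3
tool_pos: [0.4835, 0.1814, 0.0511]
tool_rot: [0.106, -0.105, 0.699, -0.699]
contact_force: [0.1, 0.2, 1.7]
gripper_width: 0.045
```

```bash
python3 -m jog '{"offset":[[0,0,0.1],[0,0,0.2],[0,0,0.2],[0,0,0.3],[0,0,0.4],[0,0,0.5],[0,0,0.5],[0,0,0.5],[0,0,0.3],[0,0,0]],"angular":[[0,0,0],[0,0,0],[0,0,0],[0,0,0],[0,0,0],[0,0,0],[0,0,0],[0,0,0],[0,0,0],[0,0,0]],"jaw":[0,0,0,0,0,0,0,0,0,0]}'
python3 snap.py c wrist side
```

```text
time: 5.3
tool_pos: [0.485, 0.1817, 0.2046]
tool_rot: [0.108, -0.103, 0.699, -0.699]
contact_force: [-0.1, 0.4, -2.2]
gripper_width: 0.045
5.3 [0.485  0.1817 0.2046] [ 0.1077 -0.1033  0.6993 -0.699 ] [ 0.2147 -0.2106  1.8651 -0.      1.4807  1.486 ] 0.044700585550509
```

View pics/c_wrist.png

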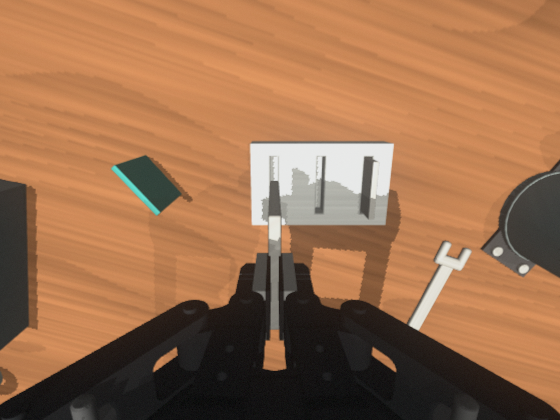

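View pics/c_side.png

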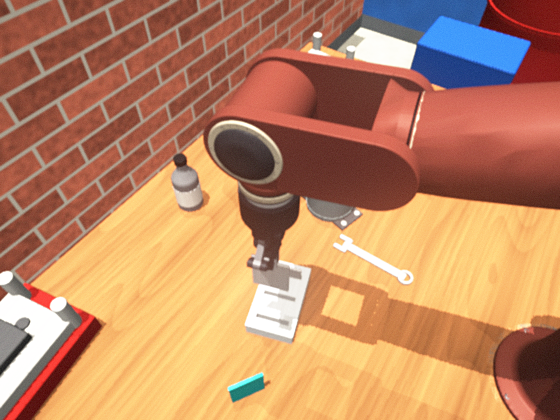

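The plate hangs straight in the grip and the left slot is empty. Next I'll hover short of the can to measure it from the wrist camera.

```bash
python3 -m jog '{"offset":[[-0.03,-0.4,0],[-0.03,-0.7,0],[-0.04,-0.78,0],[-0.04,-0.78,0],[-0.04,-0.78,0],[-0.04,-0.78,0],[-0.04,-0.78,0],[-0.04,-0.7,0],[0,-0.5,0],[0,0,0],[0,0,0],[0,0,0]],"angular":[[0,0,-0.6],[0,0,-0.6],[0,0,-0.6],[0,0,-0.6],[0,0,-0.6],[0,0,-0.6],[0,0,-0.6],[0,0,-0.6],[0,0,-0.5],[0,0,0],[0,0,0],[0,0,0]],"jaw":[0,0,0,0,0,0,0,0,0,0,0,0]}'
python3 snap.py d wrist side
```

```text
time: 6.6
tool_pos: [0.4677, -0.1277, 0.1996]
tool_rot: [-0.09, 0.089, 0.702, -0.701]
contact_force: [-0.2, 1.2, -3.6]
gripper_width: 0.042
6.6 [ 0.4677 -0.1277  0.1996] [-0.0904  0.089   0.7018 -0.701 ] [-0.4205 -0.2869  1.9365  0.0004  1.4943  1.4047] 0.041925474167378685
```

View pics/d_wrist.png

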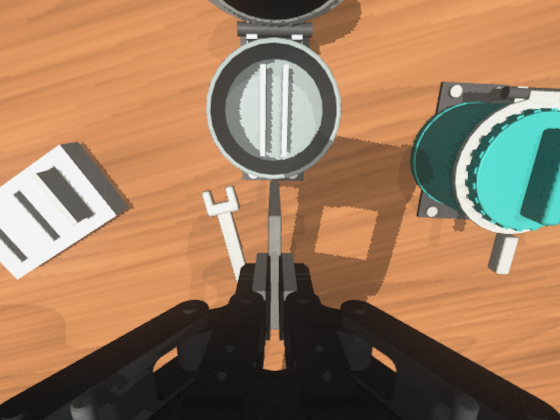

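The can rim is at about (274,108). Its ribs run along columns ~265 and ~285, and the lid's hinge is above it.

```bash
python3 - <<'E'
from h import *
crop('pics/d_wrist.png','pics/d1.png',200,20,150,170,3.5)
E
```

```text
(no output)
```

View pics/d1.png

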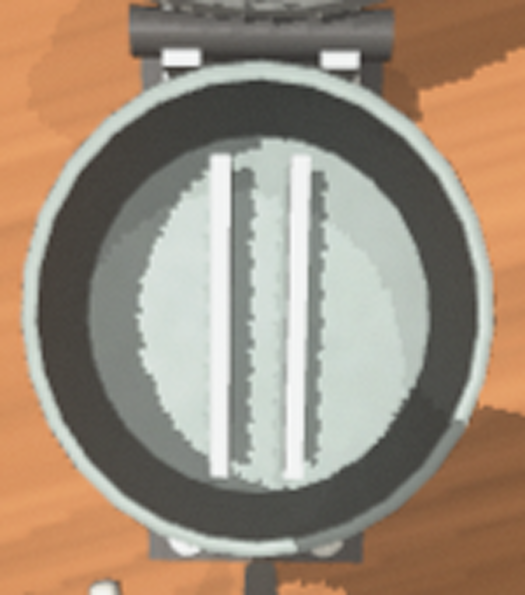

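```bash
python3 - <<'E'
from h import *
c=cam('wrist',st('d')); f=3.5;A=lambda u,v:(200+(u+.5)/f-.5,20+(v+.5)/f-.5)
P=lambda q,z:plane(c,A(*q),z)
l=[P((220,477),.046),P((220.5,155),.046)]; r=[P((294,478),.046),P((301.5,155),.046)]
print('ribs',np.mean(l+r,0),ang(*l),ang(*r),np.linalg.norm(l[0]-l[1]),np.linalg.norm(np.mean(l,0)-np.mean(r,0)))
E=[P(q,.095) for q in((22,310),(494,310),(258,62),(258,557))]
print('rim',np.mean(E[:2],0),np.mean(E[2:],0),np.linalg.norm(E[0]-E[1]),np.linalg.norm(E[2]-E[3]))
h=[P((132,32),.095),P((393,32),.095)];print('hinge',np.mean(h,0),ang(h[1],h[0])-90)
s=st('d');q=s['tool_rot'];M=R.from_quat([q[1],q[2],q[3],q[0]]).as_matrix()
print('x yaw+180',ang([0,0],-M[:2,0]),'z',M[:,2],'y',M[:,1])
g=np.array(s['tool_pos'])+M[:,1]*-.0187;print('grasp',g)
# plate bottom edge point visible
E
```

```text
ribs [ 0.538  -0.1452  0.046 ] -15.284813967455671 -15.412392887978328 0.08392009415416336 0.02110184907496551
rim [ 0.5411 -0.1459  0.095 ] [ 0.5379 -0.1451  0.095 ] 0.10871383341227693 0.10916233645972705
hinge [ 0.5961 -0.1612  0.095 ] -14.572694155788753
x yaw+180 -14.574055436810637 z [-0.2516 -0.9678 -0.0007] y [-0.0019  0.0013 -1.    ]
grasp [ 0.4678 -0.1278  0.2183]
```

```bash
python3 -m jog '{"offset":[[0.4,-0.1,0],[0.5,-0.12,0],[0.5,-0.13,0],[0,0,-0.3],[0,0,-0.3],[0,0,0],[0,0,0],[0,0,0]],"angular":[[0,0,-0.08],[0,0,0],[0,0,0],[0,0,0],[0,0,0],[0,0,0],[0,0,0],[0,0,0]],"jaw":[0,0,0,0,0,0,0,0]}'
python3 snap.py e wrist side top
```

```text
time: 7.5
tool_pos: [0.538, -0.146, 0.1712]
tool_rot: [0.093, -0.093, -0.701, 0.701]
contact_force: [0.4, -0.6, -2.2]
gripper_width: 0.041
7.5 [ 0.538  -0.146   0.1712] [ 0.0928 -0.0932 -0.7009  0.701 ] [-0.3986 -0.0841  1.808   0.      1.4169  1.4361] 0.04135324678525455
```

View pics/e_wrist.png

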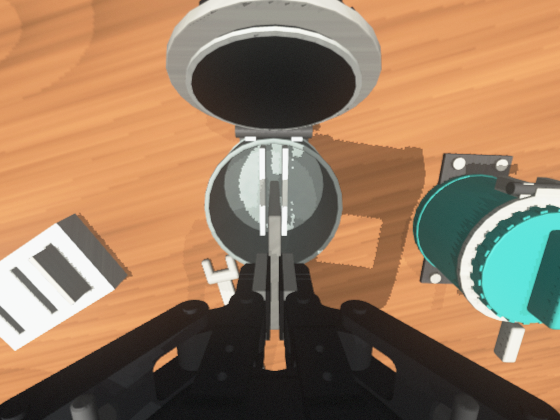

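View pics/e_side.png

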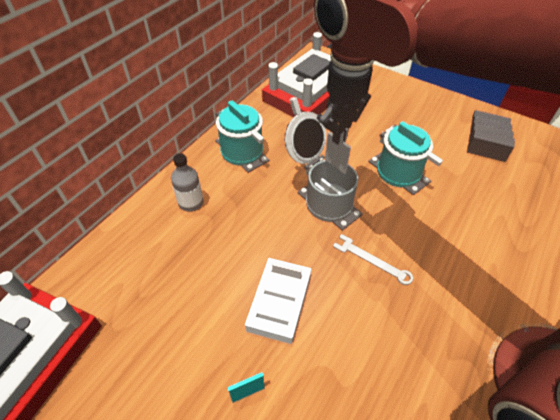

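Plate and rib midline are both at column ~274–275, so it is aligned. Descending.

```bash
python3 -m jog '{"offset":[[0,0,-0.3],[0,0,-0.4],[0,0,-0.4],[0,0,-0.2],[0,0,-0.1],[0,0,0],[0,0,0]],"angular":[[0,0,0],[0,0,0],[0,0,0],[0,0,0],[0,0,0],[0,0,0],[0,0,0]],"jaw":[0,0,0,0,0,0,0]}'
python3 snap.py f wrist
```

```text
time: 8.35
tool_pos: [0.5389, -0.1464, 0.1017]
tool_rot: [0.093, -0.094, -0.701, 0.701]
contact_force: [0.4, -0.0, -1.9]
gripper_width: 0.044
8.35 [ 0.5389 -0.1464  0.1017] [ 0.0925 -0.0935 -0.7008  0.7011] [-0.3986 -0.0177  1.8652  0.      1.2926  1.4361] 0.04442797559134276
```

View pics/f_wrist.png

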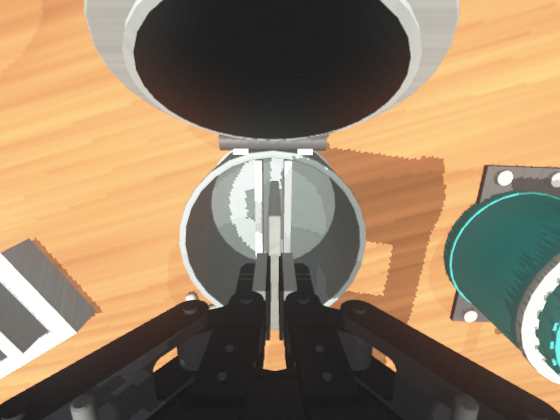

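```bash
python3 -m jog '{"offset":[[-0.01,0.01,-0.15],[0,0,-0.2],[0,0,-0.2],[0,0,-0.2],[0,0,-0.15],[0,0,-0.06],[0,0,0],[0,0,0]],"angular":[[0,0,0],[0,0,0],[0,0,0],[0,0,0],[0,0,0],[0,0,0],[0,0,0],[0,0,0]],"jaw":[0,0,0,0,0,0,0,0]}'
```

```text
time: 9.2
tool_pos: [0.538, -0.1458, 0.0531]
tool_rot: [0.093, -0.093, -0.701, 0.701]
contact_force: [-0.8, 0.5, -2.7]
gripper_width: 0.044
```

```bash
python3 -m jog '{"offset":[[0,0,-0.03],[0,0,-0.02],[0,0,-0.01],[0,0,0],[0,0,0]],"angular":[[0,0,0],[0,0,0],[0,0,0],[0,0,0],[0,0,0]],"jaw":[0,0,0,0,0]}'
```

```text
time: 9.7
tool_pos: [0.538, -0.1458, 0.0501]
tool_rot: [0.093, -0.093, -0.701, 0.701]
contact_force: [0.2, -0.4, -1.4]
gripper_width: 0.043
```

```bash
python3 -m jog '{"offset":[[0,0,-0.02],[0,0,-0.01],[0,0,0],[0,0,0]],"angular":[[0,0,0],[0,0,0],[0,0,0],[0,0,0]],"jaw":[0,0,0,0]}'
```

```text
time: 10.1
tool_pos: [0.5383, -0.146, 0.0501]
tool_rot: [0.093, -0.093, -0.701, 0.701]
contact_force: [-3.1, 1.0, 6.7]
gripper_width: 0.041
```

Floor contact: the force went from −2 to +7 N and z holds at the expected 50.1 mm. Releasing.

```bash
python3 -m jog '{"offset":[[0,0,0],[0,0,0],[0,0,0],[0,0,0]],"angular":[[0,0,0],[0,0,0],[0,0,0],[0,0,0]],"jaw":[10,15,22,22]}'
python3 -m jog '{"offset":[[0,0,0.1],[0,0,0.2],[0,0,0.3],[0,0,0.4],[0,0,0.5],[0,0,0.5],[0,0,0.5],[0,0,0.5],[0,0,0.5],[0,0,0]],"angular":[[0,0,0],[0,0,0],[0,0,0],[0,0,0],[0,0,0],[0,0,0],[0,0,0],[0,0,0],[0,0,0],[0,0,0]],"jaw":[22,22,22,22,22,22,22,22,22,22]}'
python3 snap.py g wrist top side
```

```text
time: 10.5
tool_pos: [0.5377, -0.1457, 0.0481]
tool_rot: [-0.093, 0.093, 0.701, -0.701]
contact_force: [-1.4, 0.3, 0.7]
gripper_width: 0.26
time: 11.5
tool_pos: [0.5402, -0.1467, 0.23]
tool_rot: [0.09, -0.097, -0.7, 0.702]
contact_force: [0.1, -0.2, 0.8]
gripper_width: 0.255
11.5 [ 0.5402 -0.1467  0.23  ] [ 0.0895 -0.0966 -0.7     0.7019] [-0.3981 -0.1232  1.7458  0.      1.5086  1.4366] 0.25502206581650116
```

View pics/g_wrist.png

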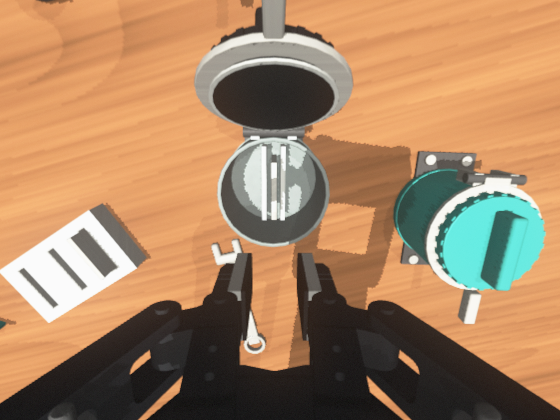

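View pics/g_side.png

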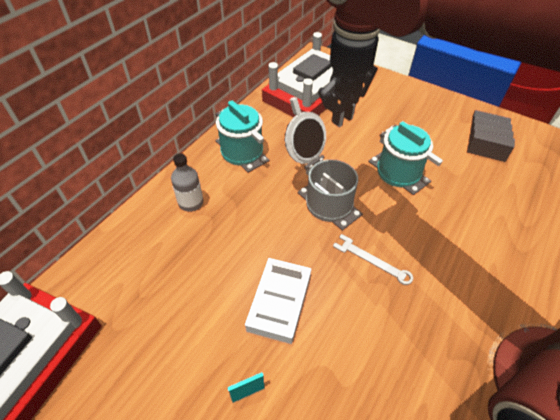

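The plate stands in the slot (wrist column 275, between the ribs). Next I'll measure the lid angle and plan the push from behind the tab.

```bash
python3 -m jog '{"offset":[[0,0,0.4],[0,0,0.4],[0.2,-0.05,0.4],[0.6,-0.16,0],[0.6,-0.16,0],[0.6,-0.16,0],[0.6,-0.16,0],[0.6,-0.16,0],[0.2,-0.05,0],[0,0,0]],"angular":[[0,0,0],[0,0,0],[0,0,0],[0,0,0],[0,0,0],[0,0,0],[0,0,0],[0,0,0],[0,0,0],[0,0,0]],"jaw":[10,0,0,0,0,0,0,0,0,0]}'
python3 snap.py i wrist side
python3 - <<'E'
from h import *
ct,cs=cam('top'),cam('side')
crop('pics/g_side.png','pics/g1.png',270,80,100,75,8)
crop('pics/g_top.png','pics/g2.png',300,150,100,75,8)
d=np.radians
def cu(t): # centre u, z of tip
    if t>90:
        e=156*np.array([np.cos(d(t)),np.sin(d(t))])+14*np.array([-np.sin(d(t)),np.cos(d(t))])
        k=16+10*(t-90)/30
        return e[0]-11,e[1]-k
    e=141*np.array([np.cos(d(t)),np.sin(d(t))])+14*np.array([-np.sin(d(t)),np.cos(d(t))])
    return e[0]-11,e[1]
pr=None
for t in range(120,-1,-6):
    u,z=cu(t); w=(596-.966*u,-161+.259*u,95+z)
    if pr is not None: print(t,np.round(u),np.round(w),'units',np.round((np.array(w)-pr)/50,2))
    else: print(t,np.round(u),np.round(w))
    pr=np.array(w)
E
```

```text
time: 12.65
tool_pos: [0.7076, -0.1906, 0.2807]
tool_rot: [-0.094, 0.092, 0.701, -0.701]
contact_force: [-0.3, -0.6, -0.5]
gripper_width: 0.001
12.65 [ 0.7076 -0.1906  0.2807] [-0.0944  0.0916  0.7013 -0.7006] [-0.3645  0.2761  1.2423 -0.      1.6273  1.4701] 0.0010728912944414591
120 -101.0 [ 694. -187.  197.]
114 -87.0 [ 680. -184.  208.] units [-0.27  0.07  0.21]
108 -73.0 [ 666. -180.  217.] units [-0.28  0.08  0.18]
102 -57.0 [ 651. -176.  225.] units [-0.3   0.08  0.15]
96 -41.0 [ 636. -172.  231.] units [-0.31  0.08  0.12]
90 -25.0 [ 620. -167.  236.] units [-0.31  0.08  0.11]
84 -10.0 [ 606. -164.  237.] units [-0.29  0.08  0.01]
78 5.0 [ 592. -160.  236.] units [-0.29  0.08 -0.02]
72 19.0 [ 577. -156.  233.] units [-0.28  0.08 -0.05]
66 34.0 [ 564. -152.  230.] units [-0.28  0.07 -0.08]
60 47.0 [ 550. -149.  224.] units [-0.27  0.07 -0.11]
54 61.0 [ 538. -145.  217.] units [-0.25  0.07 -0.14]
48 73.0 [ 526. -142.  209.] units [-0.24  0.06 -0.16]
42 84.0 [ 514. -139.  200.] units [-0.22  0.06 -0.19]
36 95.0 [ 504. -136.  189.] units [-0.2   0.05 -0.21]
30 104.0 [ 495. -134.  178.] units [-0.18  0.05 -0.23]
24 112.0 [ 488. -132.  165.] units [-0.15  0.04 -0.25]
18 119.0 [ 481. -130.  152.] units [-0.13  0.03 -0.27]
12 124.0 [ 476. -129.  138.] units [-0.1   0.03 -0.28]
6 128.0 [ 473. -128.  124.] units [-0.07  0.02 -0.29]
0 130.0 [ 470. -127.  109.] units [-0.04  0.01 -0.29]
```

View pics/g1.png

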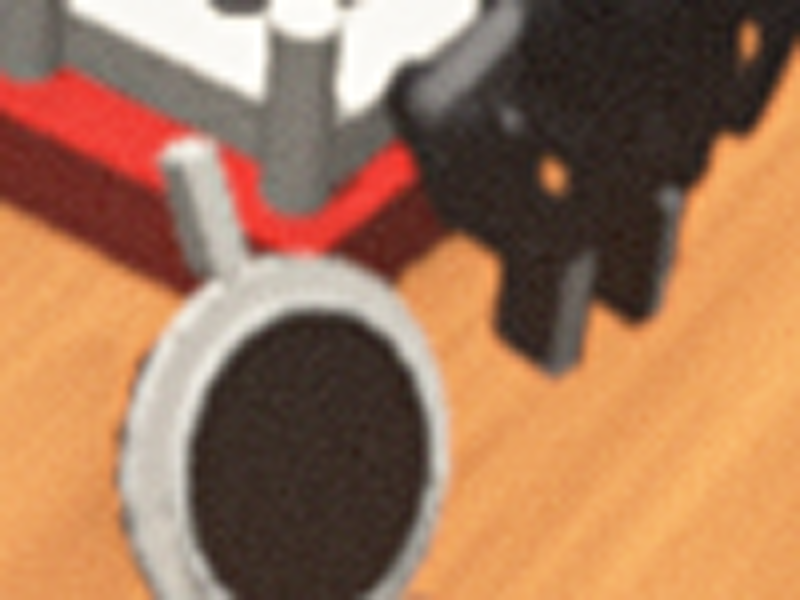

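View pics/g2.png

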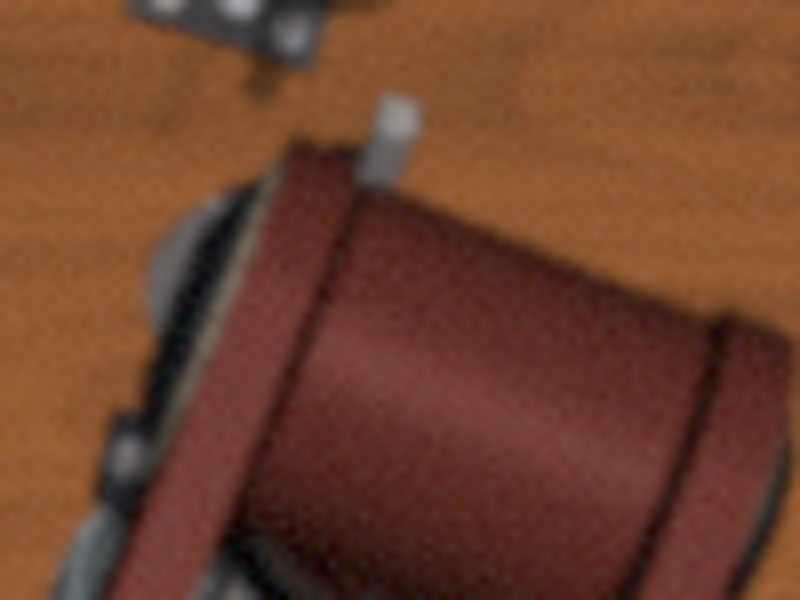

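View pics/i_side.png

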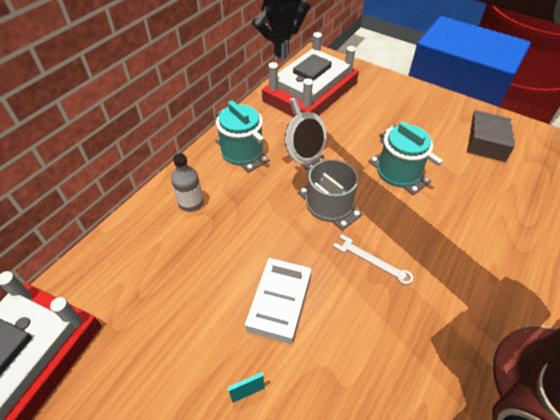

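```bash
python3 - <<'E'
from h import *
ct,cs=cam('top'),cam('side')
f=8
p=tri(ct,(300+(400.5)/f-.5,150+(118.5)/f-.5),cs,(270+190.5/f-.5,80+152.5/f-.5))
h=np.array([.596,-.161,.095]);ux=np.array([-.966,.259])
u=(p-h)[:2]@ux;z=p[2]-.095
print(p,u,z,np.hypot(u,z),np.degrees(np.arctan2(z,u)-np.arctan2(7,156)), (p-h)[:2]@np.array([.259,.966]))
E
```

```text
[ 0.6711 -0.1833  0.2253] -0.07834556497642141 0.13027890172035633 0.15202177404877543 118.4521143212332 -0.0020788347218507076
```

The lid is at about 118° and the tab end lies at y ≈ −2 mm in the can frame. I'll descend behind the tab and push.

```bash
python3 -m jog '{"offset":[[0,0,-0.4],[0,0,-0.4],[0,0,-0.4],[0,0,-0.35],[0,0,0],[-0.2,0.05,0],[-0.2,0.05,0],[0,0,0]],"angular":[[0,0,0],[0,0,0],[0,0,0],[0,0,0],[0,0,0],[0,0,0],[0,0,0],[0,0,0]],"jaw":[0,0,0,0,0,0,0,0]}'
python3 snap.py j side
```

```text
time: 13.55
tool_pos: [0.6872, -0.1856, 0.208]
tool_rot: [0.092, -0.094, -0.701, 0.701]
contact_force: [1.0, -0.1, -0.0]
gripper_width: -0.001
13.55 [ 0.6872 -0.1856  0.208 ] [ 0.0922 -0.0939 -0.7008  0.7012] [-0.3681  0.2506  1.3918 -0.      1.4967  1.4666] -0.0008756548392563405
```

View pics/j_side.png

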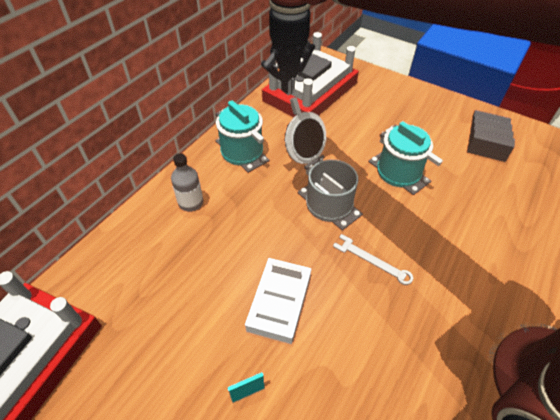

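```bash
python3 -m jog '{"offset":[[-0.2,0.05,0.05],[-0.28,0.08,0.15],[-0.3,0.08,0.15],[-0.3,0.08,0.12],[-0.31,0.08,0.1],[0,0,0]],"angular":[[0,0,0],[0,0,0],[0,0,0],[0,0,0],[0,0,0],[0,0,0]],"jaw":[0,0,0,0,0,0]}'
python3 snap.py k side wrist
```

```text
time: 14.2
tool_pos: [0.6176, -0.167, 0.2362]
tool_rot: [0.092, -0.094, -0.701, 0.701]
contact_force: [0.3, 0.6, 0.8]
gripper_width: -0.002
14.2 [ 0.6176 -0.167   0.2362] [ 0.0922 -0.0939 -0.7007  0.7012] [-0.3803  0.0698  1.5462 -0.      1.5232  1.4544] -0.001959151898007753
```

View pics/k_side.png

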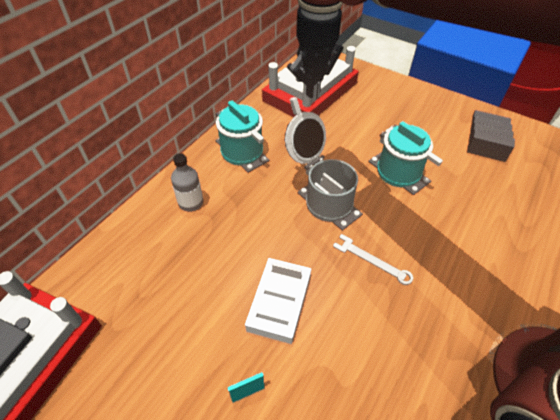

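View pics/k_wrist.png

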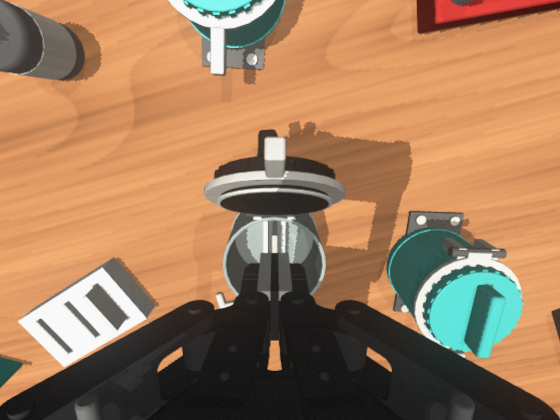

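The lid did not move. The side view still has the tab at (296,103), and the wrist view has the tab ahead of the fingers at (274,150). I'll triangulate again.

```bash
python3 - <<'E'
from h import *
crop('pics/k_side.png','pics/k1.png',270,80,100,75,8)
crop('pics/k_wrist.png','pics/k2.png',195,110,160,110,5)
crop('pics/j_side.png','pics/j1.png',270,80,100,75,8)
E
```

```text
(no output)
```

View pics/k1.png

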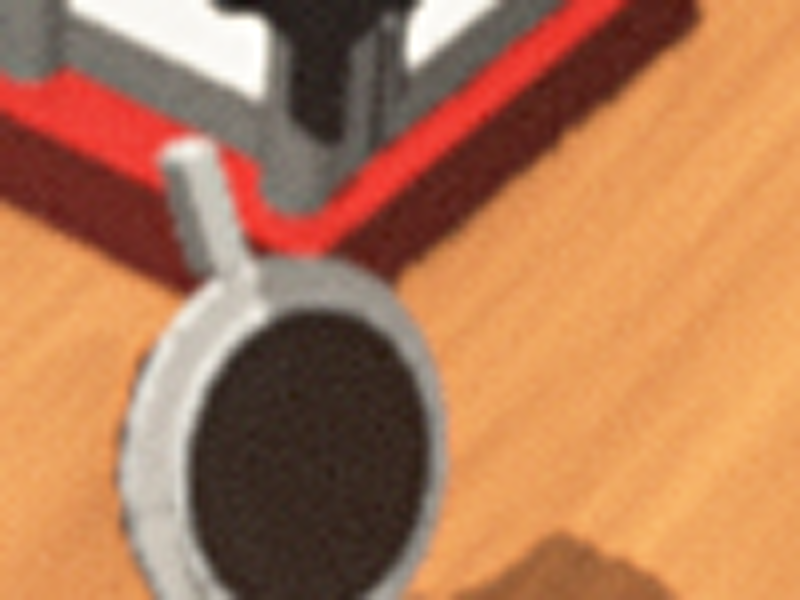

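View pics/k2.png

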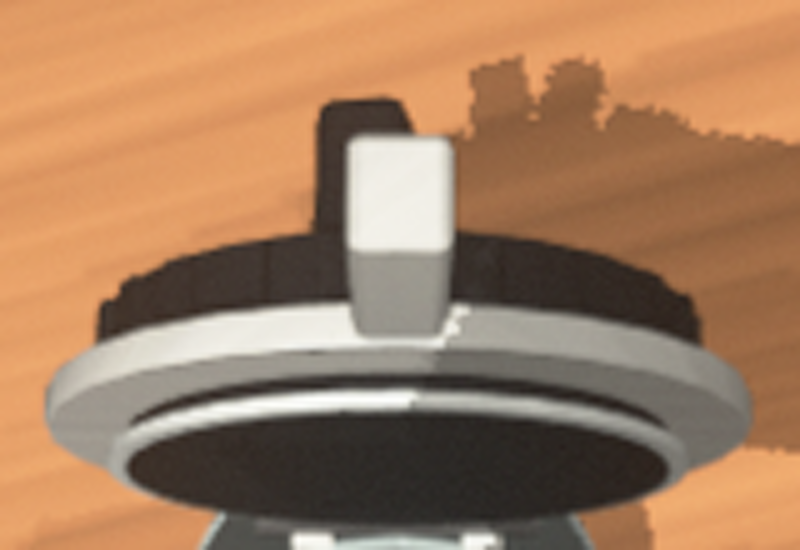

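View pics/j1.png

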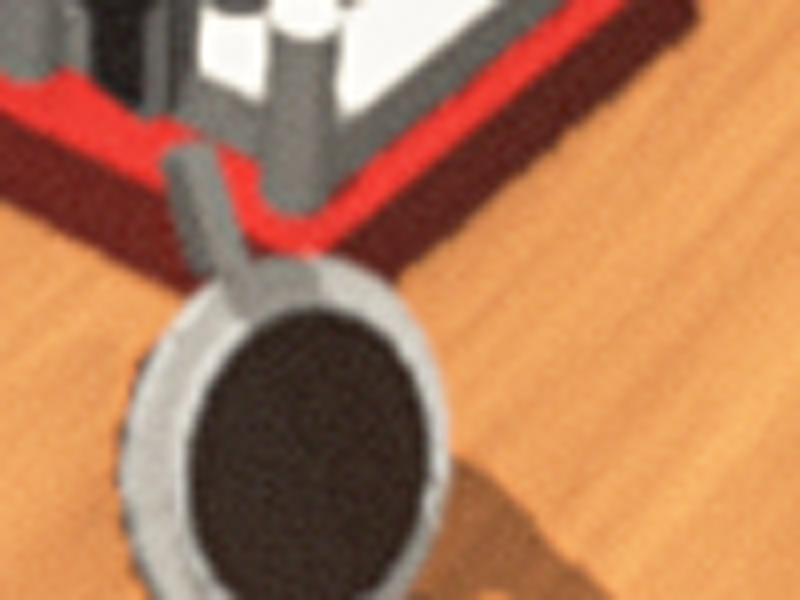

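```bash
python3 - <<'E'
from h import *
cs=cam('side');cw=cam('wrist',st('k'))
S=lambda u,v:(270+(u+.5)/8-.5,80+(v+.5)/8-.5)
W=lambda u,v:(195+(u+.5)/5-.5,110+(v+.5)/5-.5)
print('tab end',tri(cs,S(190,152),cw,W(400,193)))
for t in 'jk':
    s=st(t); print(t,'TCP proj crop',(proj(cs,s['tool_pos'])-[270,80])*8)
h=np.array([.596,-.161,.095]);ux=np.array([-.966,.259])
for th in (100,105,110,115,118,121):
    a=np.radians(th);u=.156*np.cos(a)-.007*np.sin(a);z=.156*np.sin(a)+.007*np.cos(a)
    p=np.r_[h[:2]+u*ux,.095+z];print(th,p,(proj(cs,p)-[270,80])*8,(proj(cw,p)-[195,110])*5)
E
```

```text
tab end [ 0.6699 -0.1815  0.2268]
j TCP proj crop [136.4639 176.3479]
k TCP proj crop [330.0312 217.3483]
100 [ 0.6288 -0.1698  0.2474] [300.1512 160.1771] [396.4248 629.9273]
105 [ 0.6415 -0.1732  0.2439] [263.5405 147.6933] [396.1237 499.3101]
110 [ 0.6539 -0.1765  0.2392] [228.4521 139.7355] [395.813  368.9957]
115 [ 0.6658 -0.1797  0.2334] [195.1807 136.2354] [395.5017 242.6912]
118 [ 0.6727 -0.1816  0.2295] [176.1976 136.2276] [395.3183 170.2626]
121 [ 0.6794 -0.1834  0.2251] [158.0092 137.7492] [395.1396 101.1474]
```

```bash
python3 - <<'E'
from h import *
cs=cam('side')
for t in 'gijk':
    s=st(t); 
    for dz in(0,.0187,.03): print(t,dz,(proj(cs,np.array(s['tool_pos'])+[0,0,dz])-[270,80])*8, proj(cs,np.array(s['tool_pos'])+[0,0,dz]))
crop('pics/i_side.png','pics/i1.png',230,0,100,75,8)
E
```

```text
g 0 [558.5976 391.3955] [339.8247 128.9244]
g 0.0187 [567.594  331.5033] [340.9492 121.4379]
g 0.03 [573.189  294.2552] [341.6486 116.7819]
i 0 [ 85.1839 -93.6273] [280.648   68.2966]
i 0.0187 [  85.6375 -159.0525] [280.7047  60.1184]
i 0.03 [  85.9192 -199.6872] [280.7399  55.0391]
j 0 [136.4639 176.3479] [287.058  102.0435]
j 0.0187 [137.7272 118.755 ] [287.2159  94.8444]
j 0.03 [138.5108  83.0362] [287.3138  90.3795]
k 0 [330.0312 217.3483] [311.2539 107.1685]
k 0.0187 [334.7301 156.6949] [311.8413  99.5869]
k 0.03 [337.6492 119.0141] [312.2062  94.8768]
```

View pics/i1.png

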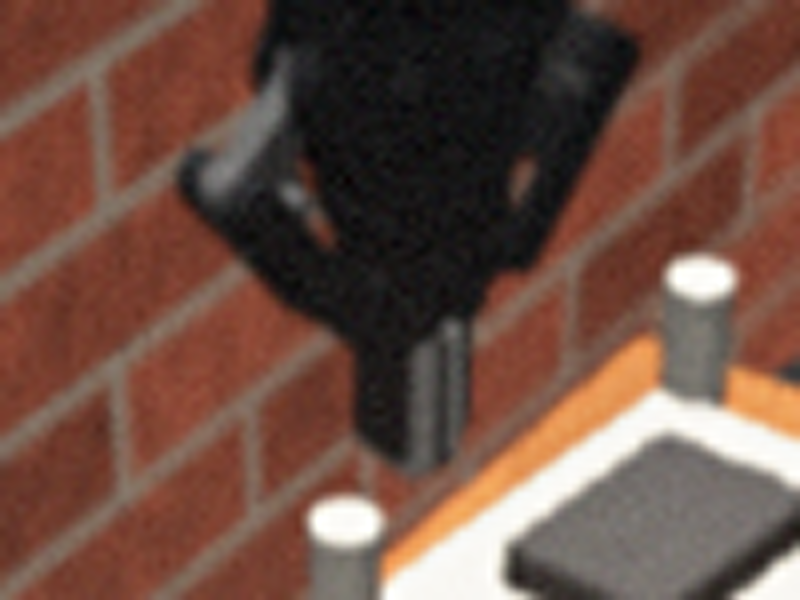

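The lid is at ~117°. The tips appear ~28 mm behind the reported TCP in both views: side tip pixel row 58 against a projected row of 68, and wrist tip row 252. That is why the push passed over the tab. I'll go back behind it and push again with z corrected for that.

```bash
python3 -m jog '{"offset":[[0,0,0.3],[0.4,-0.1,0.1],[0.5,-0.13,0],[0.5,-0.13,0],[0.4,-0.12,0],[0,0,-0.4],[0,0,-0.4],[0,0,-0.4],[0,0,-0.4],[0,0,-0.1],[0,0,0],[0,0,0]],"angular":[[0,0,0],[0,0,0],[0,0,0],[0,0,0],[0,0,0],[0,0,0],[0,0,0],[0,0,0],[0,0,0],[0,0,0],[0,0,0],[0,0,0]],"jaw":[0,0,0,0,0,0,0,0,0,0,0,0]}'
python3 -m jog '{"offset":[[-0.2,0.05,0],[-0.2,0.05,0],[-0.15,0.04,0]],"angular":[[0,0,0],[0,0,0],[0,0,0]],"jaw":[0,0,0]}'
python3 snap.py l side
```

```text
time: 15.5
tool_pos: [0.7091, -0.1915, 0.1709]
tool_rot: [0.092, -0.094, -0.701, 0.701]
contact_force: [0.1, 0.9, -0.9]
gripper_width: -0.002
time: 15.8
tool_pos: [0.6821, -0.1847, 0.1722]
tool_rot: [0.09, -0.096, -0.7, 0.701]
contact_force: [5.7, -1.8, 5.2]
gripper_width: -0.002
15.8 [ 0.6821 -0.1847  0.1722] [ 0.0905 -0.0956 -0.7005  0.7014] [-0.3698  0.2567  1.4446  0.0004  1.433   1.4649] -0.0019731523331229803
```

View pics/l_side.png

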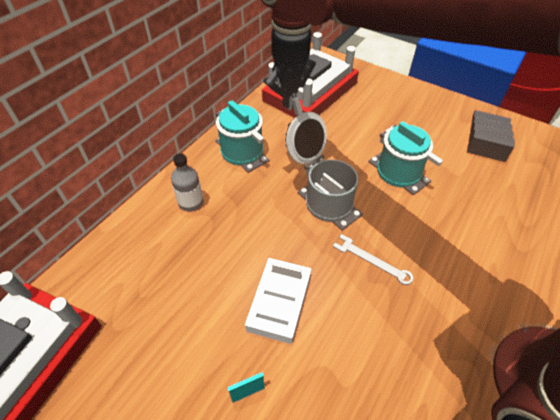

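Contact now: 6 N, and the finger is behind the tab. I'll keep following the arc.

```bash
python3 -m jog '{"offset":[[-0.28,0.08,0.16],[-0.3,0.08,0.15],[-0.3,0.08,0.15],[-0.31,0.08,0.12],[0,0,0]],"angular":[[0,0,0],[0,0,0],[0,0,0],[0,0,0],[0,0,0]],"jaw":[0,0,0,0,0]}'
python3 snap.py m side wrist
```

```text
time: 16.35
tool_pos: [0.62, -0.1678, 0.1995]
tool_rot: [0.093, -0.093, -0.701, 0.701]
contact_force: [0.2, -0.1, -0.4]
gripper_width: 0.001
16.35 [ 0.62   -0.1678  0.1995] [ 0.0928 -0.0932 -0.7009  0.7011] [-0.38    0.097   1.5785 -0.0001  1.4655  1.4547] 0.0011714325149004686
```

View pics/m_side.png

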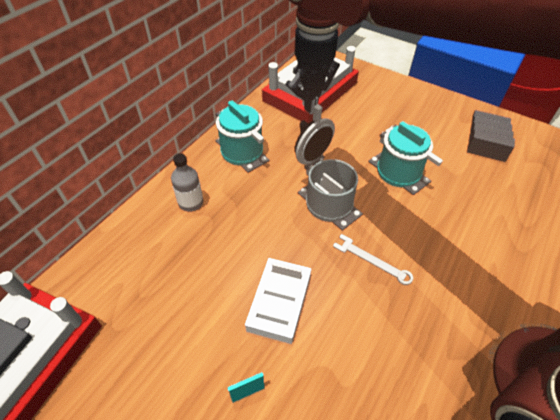

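View pics/m_wrist.png

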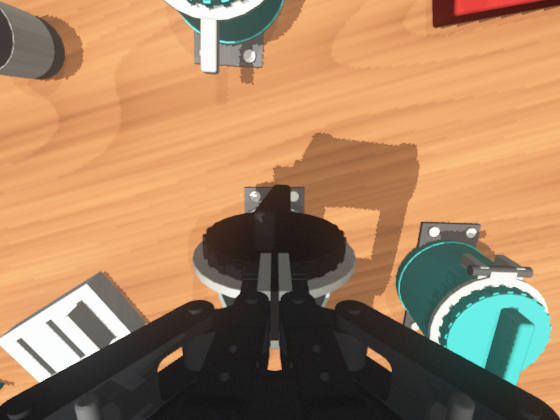

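The lid is now roughly upright (tab at side (317,112)). Continuing.

```bash
python3 -m jog '{"offset":[[-0.29,0.08,0.08],[-0.29,0.08,0.03],[-0.28,0.08,-0.03],[-0.28,0.07,-0.08],[-0.27,0.07,-0.11],[0,0,0]],"angular":[[0,0,0],[0,0,0],[0,0,0],[0,0,0],[0,0,0],[0,0,0]],"jaw":[0,0,0,0,0,0]}'
python3 snap.py n side
```

```text
time: 17.05
tool_pos: [0.5498, -0.1487, 0.1917]
tool_rot: [-0.094, 0.092, 0.701, -0.701]
contact_force: [0.2, -0.9, -0.4]
gripper_width: 0.001
17.05 [ 0.5498 -0.1487  0.1917] [-0.0938  0.0922  0.7012 -0.7008] [-0.3949 -0.0675  1.7579 -0.      1.4535  1.4397] 0.0011511717317319794
```

View pics/n_side.png

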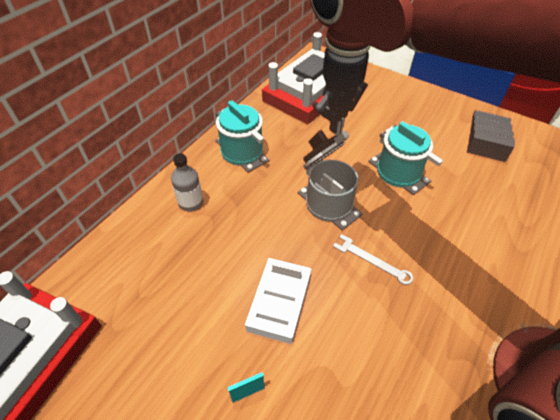

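```bash
python3 -m jog '{"offset":[[-0.25,0.07,-0.12],[-0.24,0.06,-0.15],[-0.22,0.06,-0.18],[-0.2,0.05,-0.2],[-0.18,0.05,-0.22],[-0.15,0.04,-0.25],[-0.13,0.03,-0.27],[0,0,0]],"angular":[[0,0,0],[0,0,0],[0,0,0],[0,0,0],[0,0,0],[0,0,0],[0,0,0],[0,0,0]],"jaw":[0,0,0,0,0,0,0,0]}'
python3 snap.py o side
```

```text
time: 17.9
tool_pos: [0.4804, -0.1305, 0.1205]
tool_rot: [-0.095, 0.091, 0.701, -0.701]
contact_force: [-0.8, -0.5, -0.2]
gripper_width: 0.001
17.9 [ 0.4804 -0.1305  0.1205] [-0.0947  0.0914  0.7014 -0.7006] [-0.4148 -0.1843  1.9859 -0.0002  1.3449  1.42  ] 0.001103379603952729
```

View pics/o_side.png

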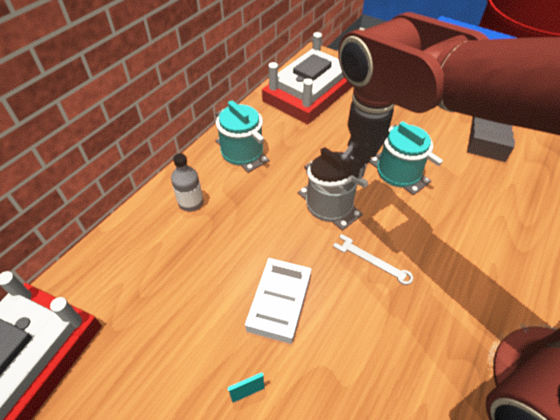

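```bash
python3 -m jog '{"offset":[[-0.08,0.02,-0.28],[-0.05,0.01,-0.26],[-0.02,0,-0.14],[0,0,-0.06],[0,0,0]],"angular":[[0,0,0],[0,0,0],[0,0,0],[0,0,0],[0,0,0]],"jaw":[0,0,0,0,0]}'
```

```text
time: 18.45
tool_pos: [0.4742, -0.1295, 0.0854]
tool_rot: [-0.094, 0.092, 0.701, -0.701]
contact_force: [-0.2, -0.3, 0.2]
gripper_width: 0.004
```

```bash
python3 -m jog '{"offset":[[0,0,-0.05],[0,0,-0.05],[0,0,-0.05]],"angular":[[0,0,0],[0,0,0],[0,0,0]],"jaw":[0,0,0]}'
```

```text
time: 18.75
tool_pos: [0.4752, -0.1299, 0.0837]
tool_rot: [0.093, -0.092, -0.701, 0.701]
contact_force: [-17.4, 6.4, 34.7]
gripper_width: -0.002
```

Hard stop: 35 N at the expected shut height. Backing off to look.

```bash
python3 -m jog '{"offset":[[0,0,0.3],[-0.2,0.05,0.5],[-0.2,0.05,0.6],[0,0,0.6],[0,0,0.5],[0,0,0.4],[0,0,0]],"angular":[[0,0,0],[0,0,0],[0,0,0],[0,0,0],[0,0,0],[0,0,0],[0,0,0]],"jaw":[0,0,0,0,0,0,0]}'
python3 snap.py p side wrist
python3 - <<'E'
from h import *
crop('pics/p_side.png','pics/p1.png',280,130,100,90,6)
E
```

```text
time: 19.45
tool_pos: [0.4567, -0.1255, 0.2279]
tool_rot: [0.09, -0.096, -0.7, 0.702]
contact_force: [1.0, -0.4, 0.9]
gripper_width: 0.0
19.45 [ 0.4567 -0.1255  0.2279] [ 0.0904 -0.0956 -0.7002  0.7017] [-0.4256 -0.3404  1.9315  0.      1.5429  1.4091] 0.00044797958986796815
```

View pics/p1.png

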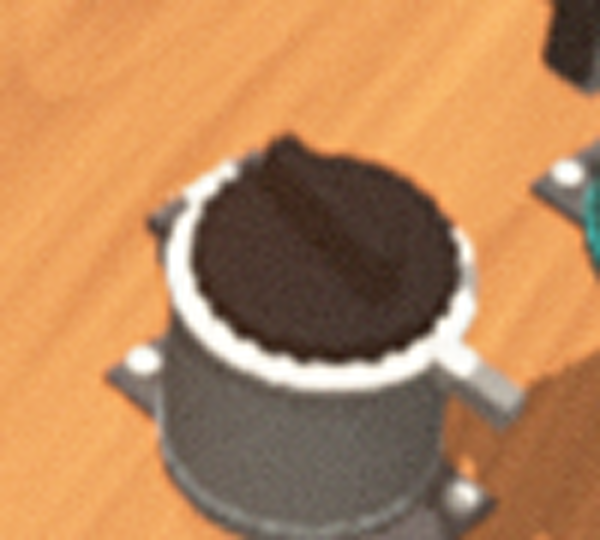

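View pics/p_wrist.png

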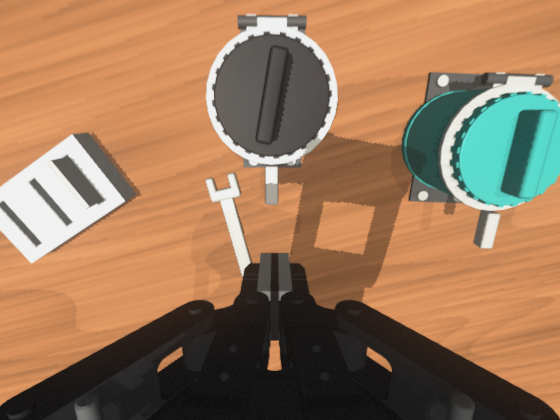

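The lid looks shut. The bar runs from (280,50) to (267,137), tilted slightly. Measuring it.

```bash
python3 - <<'E'
from h import *
crop('pics/p_wrist.png','pics/p2.png',195,10,160,200,3)
E
```

```text
(no output)
```

View pics/p2.png

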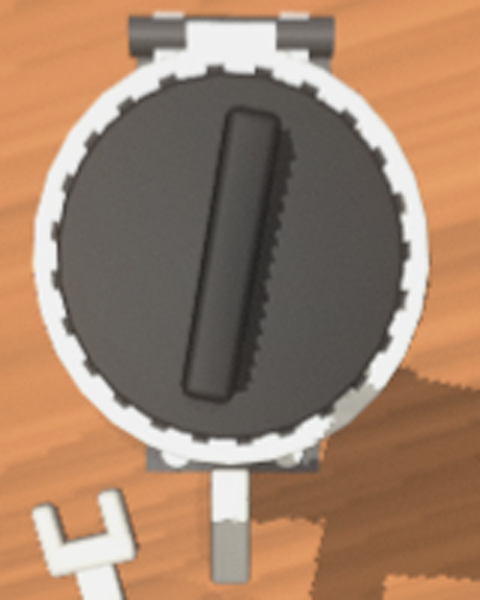

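```bash
python3 - <<'E'
from h import *
c=cam('wrist',st('p')); A=lambda u,v:(195+(u+.5)/3-.5,10+(v+.5)/3-.5)
P=lambda q,z:plane(c,A(*q),z)
b=[P((208,394),.141),P((253,113),.141)]
print('bar',b,np.mean(b,0),ang(*b),np.linalg.norm(b[0]-b[1]))
print('cap centre',np.mean([P((57,252),.115),P((404,252),.115)],0),np.linalg.norm(P((57,252),.115)-P((404,252),.115)))
h=np.array([.596,-.161]);e=P((231,520),.109);print('tab end',e,np.linalg.norm(e[:2]-h),ang(e[:2],h))
e=[P((34,252),.101),P((429,252),.101)];print('lid dia',np.linalg.norm(e[0]-e[1]),np.mean(e,0))
s=st('p');q=s['tool_rot'];M=R.from_quat([q[1],q[2],q[3],q[0]]).as_matrix();print(ang([0,0],M[:2,2]))
E
```

```text
bar [array([ 0.509 , -0.1314,  0.141 ]), array([ 0.5698, -0.1596,  0.141 ])] [ 0.5394 -0.1455  0.141 ] -24.893255571797326 0.06703435614364085
cap centre [ 0.5423 -0.1464  0.115 ] 0.09517707527681527
tab end [ 0.4688 -0.1265  0.109 ] 0.13180608515323383 -15.190317011896044
lid dia 0.11375025187576857 [ 0.543  -0.1468  0.101 ]
-105.11577856097315
```

```bash
python3 -m jog '{"offset":[[0,0,0],[0,0,0],[0,0,0],[0,0,0],[0,0,0],[0,0,0],[0,0,0],[0,0,0],[0,0,0],[0,0,0],[0,0,0],[0,0,0]],"angular":[[0,0,1],[0,0,1],[0,0,1],[0,0,1],[0,0,1],[0,0,1],[0,0,1],[0,0,1],[0,0,1],[0,0,1],[0,0,1],[0,0,1]],"jaw":[20,40,50,50,50,50,50,50,50,50,50,50]}'
python3 -m jog '{"offset":[[0.3,-0.08,0],[0.3,-0.08,0],[0.3,-0.08,0],[0.3,-0.08,0],[0.3,-0.08,0],[0.15,0,0],[0,0,0],[0,0,0],[0,0,0],[0,0,0],[0,0,0],[0,0,0]],"angular":[[0,0,1],[0,0,1],[0,0,1],[0,0,1],[0,0,1],[0,0,1],[0,0,1],[0,0,1],[0,0,1],[0,0,1],[0,0,1],[0,0,1]],"jaw":[50,50,50,50,50,50,50,50,50,50,50,50]}'
python3 -m jog '{"offset":[[0,0,0],[0,0,0],[0,0,0],[0,0,0],[0,0,0],[0,0,0]],"angular":[[0,0,1],[0,0,1],[0,0,1],[0,0,1],[0,0,0.36],[0,0,0]],"jaw":[50,50,50,50,50,50]}'
python3 snap.py q wrist side
python3 - <<'E'
from h import *
s=st('q');q=s['tool_rot'];M=R.from_quat([q[1],q[2],q[3],q[0]]).as_matrix();print(ang([0,0],M[:2,2]),M[:,1])
E
```

```text
time: 20.75
tool_pos: [0.4538, -0.1243, 0.2213]
tool_rot: [0.337, -0.339, 0.622, -0.62]
contact_force: [0.1, 0.0, -0.5]
gripper_width: 0.585
time: 21.95
tool_pos: [0.5362, -0.1443, 0.2211]
tool_rot: [-0.638, 0.639, -0.305, 0.302]
contact_force: [-0.6, 0.9, 0.8]
gripper_width: 0.588
time: 22.55
tool_pos: [0.5363, -0.1443, 0.2213]
tool_rot: [0.691, -0.69, 0.154, -0.152]
contact_force: [-0.8, 0.1, 0.1]
gripper_width: 0.587
22.55 [ 0.5363 -0.1443  0.2213] [ 0.6906 -0.6902  0.1541 -0.1516] [-0.3968 -0.1191  1.7565 -0.      1.5079 -1.5318] 0.58726767499426
65.03128584003196 [-0.0034  0.0014 -1.    ]
```

View pics/q_wrist.png

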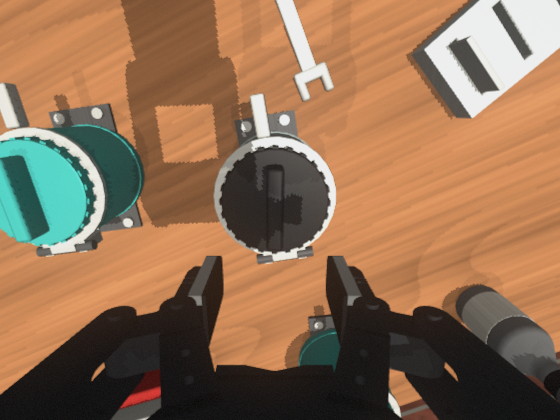

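The bar is vertical at column 275, centred in the jaws. Descending to grip it.

```bash
python3 -m jog '{"offset":[[0.05,-0.02,-0.3],[0,0,-0.5],[0,0,-0.5],[0,0,-0.5],[0,0,-0.4],[0,0,-0.2],[0,0,-0.1],[0,0,0],[0,0,0]],"angular":[[0,0,0],[0,0,0],[0,0,0],[0,0,0],[0,0,0],[0,0,0],[0,0,0],[0,0,0],[0,0,0]],"jaw":[50,50,50,50,50,50,50,50,50]}'
python3 snap.py r side wrist
```

```text
time: 23.55
tool_pos: [0.5405, -0.146, 0.0998]
tool_rot: [-0.69, 0.69, -0.152, 0.153]
contact_force: [0.1, 0.1, 0.3]
gripper_width: 0.587
23.55 [ 0.5405 -0.146   0.0998] [-0.6903  0.6905 -0.1522  0.1535] [-0.3968 -0.0125  1.8633  0.      1.289  -1.5318] 0.5874135986263418
```

View pics/r_wrist.png

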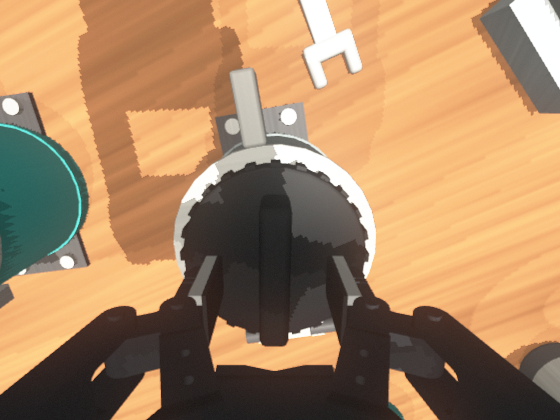

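View pics/r_side.png

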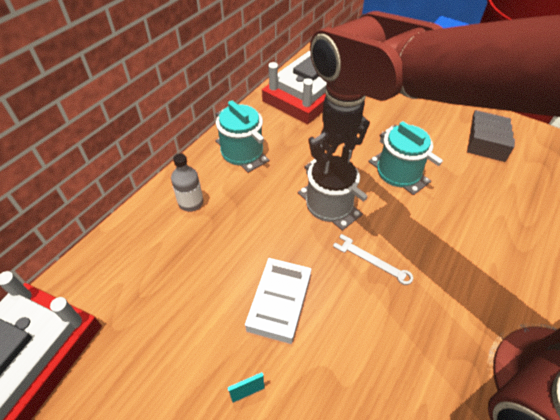

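```bash
python3 -m jog '{"offset":[[-0.03,0.01,-0.09],[0,0,0],[0,0,0],[0,0,0],[0,0,0],[0,0,0],[0,0,0],[0,0,0]],"angular":[[0,0,0],[0,0,0],[0,0,0],[0,0,0],[0,0,0],[0,0,0],[0,0,0],[0,0,0]],"jaw":[50,30,10,0,0,0,0,0]}'
python3 snap.py s wrist
```

```text
time: 24.45
tool_pos: [0.5383, -0.145, 0.0945]
tool_rot: [0.691, -0.69, 0.153, -0.153]
contact_force: [-0.4, 1.9, 1.5]
gripper_width: 0.15
24.45 [ 0.5383 -0.145   0.0945] [ 0.6905 -0.6903  0.1528 -0.1528] [-0.3968 -0.0108  1.8712  0.0004  1.2813 -1.532 ] 0.15029197513771603
```

View pics/s_wrist.png

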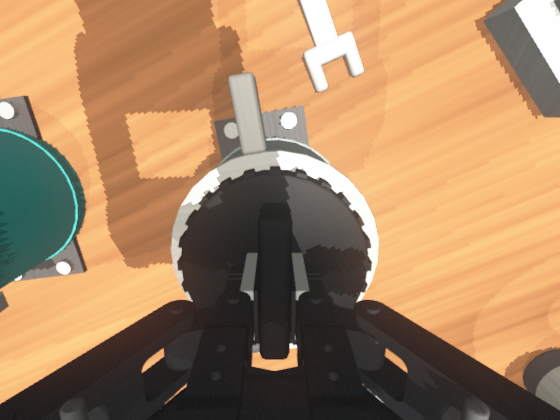

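Bar gripped (width 0.15). Turning clockwise.

```bash
python3 -m jog '{"offset":[[0,0,0],[0,0,0],[0,0,0],[0,0,0],[0,0,0],[0,0,0],[0,0,0],[0,0,0],[0,0,0],[0,0,0],[0,0,0],[0,0,0]],"angular":[[0,0,-0.6],[0,0,-0.8],[0,0,-1],[0,0,-1],[0,0,-1],[0,0,-1],[0,0,-1],[0,0,-1],[0,0,-1],[0,0,-1],[0,0,-1],[0,0,-1]],"jaw":[0,0,0,0,0,0,0,0,0,0,0,0]}'
python3 - <<'E'
from h import *
s=manip.state();print(s['ft_torque'],s['contact_force'],s['joint_pos'][5],s['gripper_width'],s['tool_pos'])
E
```

```text
time: 25.7
tool_pos: [0.5391, -0.1445, 0.0945]
tool_rot: [-0.485, 0.483, -0.515, 0.516]
contact_force: [2.7, 4.4, 1.0]
gripper_width: 0.151
[ 0.583  -0.2221  0.1146] [2.7121 4.4345 1.041 ] -0.3345576646626945 0.15084768817742106 [ 0.5391 -0.1445  0.0945]
```

```bash
python3 -m jog '{"offset":[[0,0,0],[0,0,0],[0,0,0]],"angular":[[0,0,-0.7],[0,0,-0.7],[0,0,-0.4]],"jaw":[0,0,0]}'
python3 - <<'E'
from h import *
s=manip.state();print(s['ft_torque'],s['contact_force'],s['joint_pos'][5],s['gripper_width'])
E
python3 -m jog '{"offset":[[0,0,0],[0,0,0]],"angular":[[0,0,-0.4],[0,0,-0.3]],"jaw":[0,0]}'
python3 - <<'E'
from h import *
s=manip.state();print(s['ft_torque'],s['contact_force'],s['joint_pos'][5],s['gripper_width'])
E
```

```text
time: 26.0
tool_pos: [0.5392, -0.1445, 0.0945]
tool_rot: [-0.435, 0.433, -0.558, 0.558]
contact_force: [2.8, 3.8, 1.4]
gripper_width: 0.146
[ 0.5627 -0.3191  0.1286] [2.7908 3.7544 1.4346] -0.14806707150959175 0.14550235542276477
time: 26.2
tool_pos: [0.5393, -0.1445, 0.0945]
tool_rot: [-0.415, 0.413, -0.573, 0.573]
contact_force: [3.0, 4.9, 0.3]
gripper_width: 0.147
[ 0.6797 -0.4116  1.0741] [2.9662 4.8528 0.2517] -0.07700381489615166 0.1465520064705447
```

The z torque jumped to 1.1 N·m at about 93° total, so the stop has been reached. I'll add a small extra turn to make sure, then hold.

```bash
python3 -m jog '{"offset":[[0,0,0],[0,0,0],[0,0,0]],"angular":[[0,0,-0.4],[0,0,-0.3],[0,0,0]],"jaw":[0,0,0]}'
python3 - <<'E'
from h import *
s=manip.state();print(s['ft_torque'],s['contact_force'],s['joint_pos'][5],s['gripper_width'])
E
```

```text
time: 26.5
tool_pos: [0.5393, -0.1445, 0.0946]
tool_rot: [-0.395, 0.394, -0.586, 0.587]
contact_force: [2.7, 4.0, 0.8]
gripper_width: 0.152
[ 0.6513 -0.5242  2.4477] [2.7347 4.0393 0.8351] -0.008701887187101182 0.15204852214770148
```

Firm stop (2.4 N·m). Release, lift and look.

```bash
python3 -m jog '{"offset":[[0,0,0],[0,0,0],[0,0,0],[0,0,0],[0,0,0.3],[0,0,0.5],[0,0,0.6],[0,0,0.6],[-0.4,0.1,0.5],[-0.6,0.15,0],[-0.6,0.15,0],[0,0,0]],"angular":[[0,0,0],[0,0,0],[0,0,0],[0,0,0],[0,0,0],[0,0,0],[0,0,0],[0,0,0],[0,0,0],[0,0,0],[0,0,0],[0,0,0]],"jaw":[20,40,50,50,50,50,50,50,50,50,50,50]}'
python3 snap.py t wrist side top
```

```text
time: 27.7
tool_pos: [0.4563, -0.1246, 0.2206]
tool_rot: [-0.393, 0.392, -0.588, 0.589]
contact_force: [1.0, 0.4, -0.4]
gripper_width: 0.586
27.7 [ 0.4563 -0.1246  0.2206] [-0.3926  0.3922 -0.5878  0.5887] [-0.424  -0.3334  1.9381 -0.0002  1.5355 -0.0297] 0.5859792978274012
```

View pics/t_side.png

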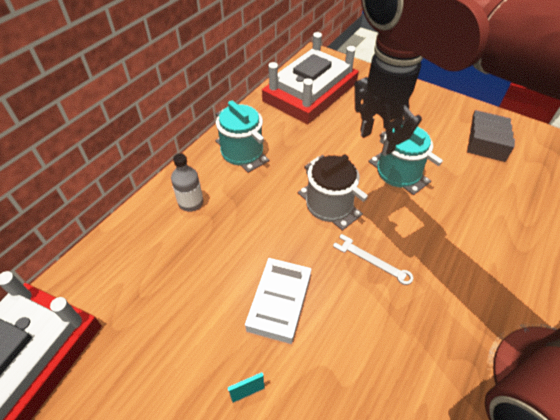

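View pics/t_top.png

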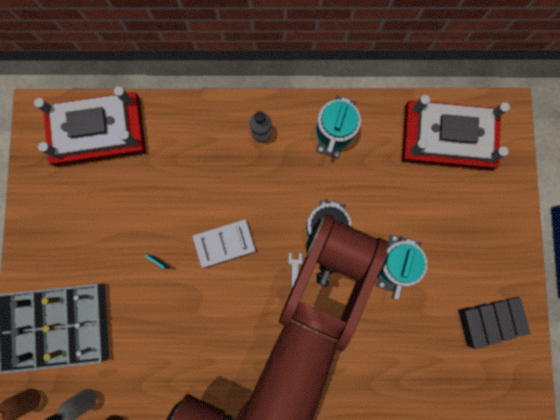

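The bar now lies across the lid (side (335,168)). The wrench and bottle are unmoved. I'll measure the bar angle from the side view.

```bash
python3 - <<'E'
from h import *
crop('pics/t_side.png','pics/t1.png',290,140,90,85,7)
a=cv2.imread('pics/side0.png').astype(int);b=cv2.imread('pics/t_side.png').astype(int)
d=np.abs(a-b).max(2)
for n,(x,y,w,h) in dict(bottle=(165,150,45,65),wrench=(330,232,85,55),teal=(225,370,45,35),shortplate=(265,258,45,22)).items(): print(n,d[y:y+h,x:x+w].max(),(d[y:y+h,x:x+w]>40).sum())
E
```

```text
bottle 21 0
wrench 78 440
teal 23 0
shortplate 22 0
```

View pics/t1.png

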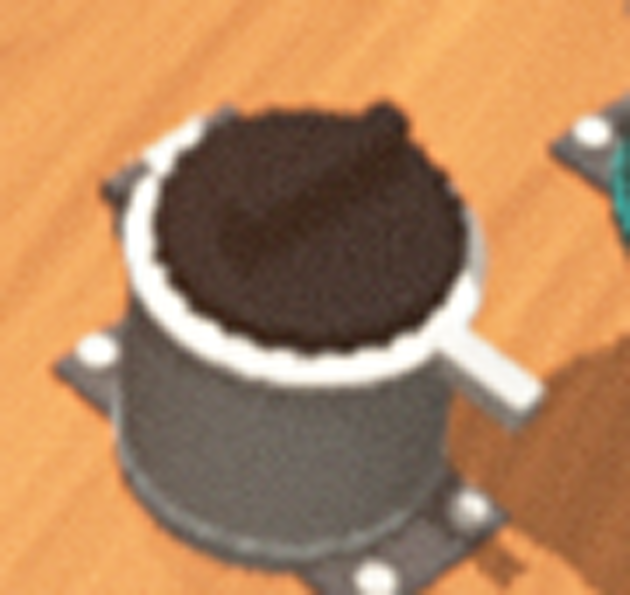

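View pics/t_wrist.png

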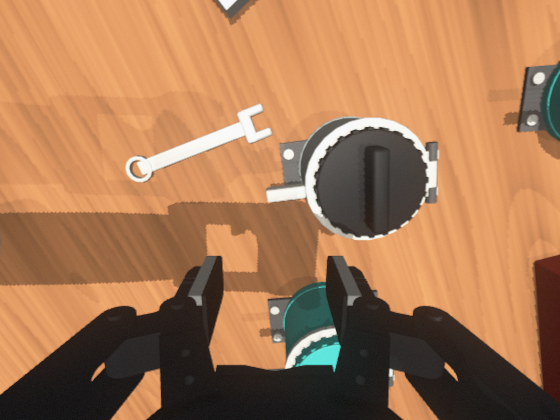

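```bash
python3 - <<'E'
from h import *
crop('pics/t_wrist.png','pics/t2.png',260,105,190,145,4)
ct=cam('top');c=cam('wrist',st('t'))
for t,q in (('wrench ring wrist',plane(c,(139,169),.004)),('wrench ring top0',plane(ct,(293.5,314),.004))): print(t,q)
E
```

```text
wrench ring wrist [ 0.3085 -0.055   0.004 ]
wrench ring top0 [ 0.3077 -0.0564  0.004 ]
```

View pics/t2.png

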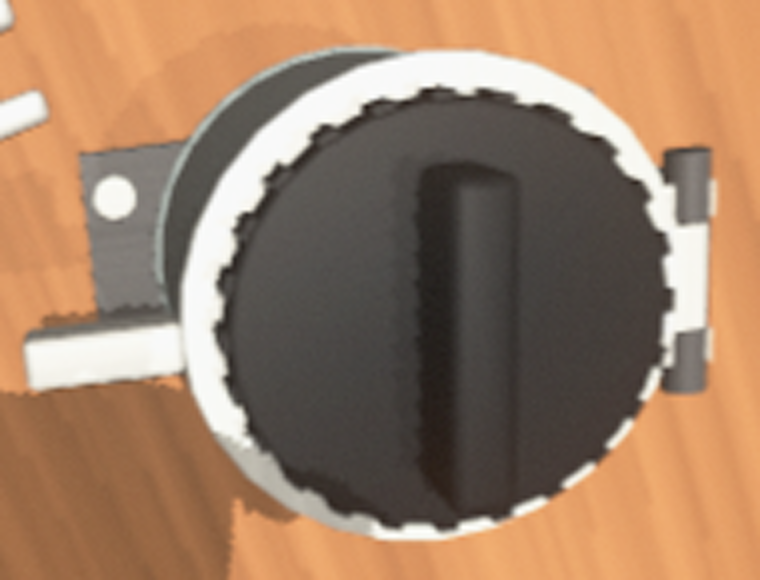

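```bash
python3 - <<'E'
from h import *
c=cam('wrist',st('t'));A=lambda u,v:(260+(u+.5)/4-.5,105+(v+.5)/4-.5);P=lambda q,z:plane(c,A(*q),z)
b=[P((488,182),.141),P((488,503),.141)];print(ang(*b),np.linalg.norm(b[0]-b[1]),np.mean(b,0))
e=P((29,362),.109);print(e,np.linalg.norm(e[:2]-[.596,-.161]),ang(e[:2],np.array([.596,-.161])))
E
```

```text
-106.94766726894102 0.06554372857522965 [ 0.5392 -0.1445  0.141 ]
[ 0.4505 -0.1196  0.109 ] 0.1512587317078147 -15.900782300528293
```

The bar is at 91.8° from the can's axis (1.60 rad), so the cap is at its stop. The lid is level and the arm is clear, so I'm handing in.

```bash
python3 - <<'E'
from plant import manip
print(manip.job_done(), manip.state()['time'])
E
```

```text
the job is handed in; nothing more can be done
the job is handed in; nothing more can be done
```

The job is done and handed in at about 28 s of the 72 s allowed. The taller plate is in the canister slot, the lid is shut, and the cap is screwed to its stop.

**Plate:** I lifted it out of the rack and lowered it between the ribs. It touched the floor at the expected height with about 7 N before I let go. A wrist picture afterwards showed it standing in the slot.

**Lid:** I pushed it over by its tab until it met a hard stop at about 35 N at the shut height, and pictures show it level. My first push passed over the tab without touching anything. The fingertips sit about 25–28 mm behind the reported TCP, so I corrected for that and pushed again. The tab end measured 151 mm from the hinge instead of 156 mm, which is near the measurement error.

**Cap:** I turned it clockwise until the torque rose to 2.4 N·m. The bar then measured 91.8° from the canister's axis, or 1.60 rad, which is the stop. With the lid freshly shut and before I gripped it, the bar already stood about 10° clockwise. I don't know whether it started that way or was nudged while the lid was closing.

**Other objects:** The bottle and short plate look unchanged in the side view. An image comparison flagged the wrench area, probably the arm's shadow, as its ring end measured within 2 mm of where it started. The arm finished clear of everything.

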